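Make up two outside-broadcast kits in a radio studio

ROBOT

A 6-joint arm with a two-finger parallel gripper is mounted at the origin on the work surface. World frame = base frame: x ahead of the robot, y to its left, z up, the work surface at z = 0. Lengths are in m, angles in rad, forces in N, time in s.
With the tool pointing down it reaches from about 0.4 to 0.825 m from the base axis. Payload 7 kg.
Tool frame: the origin (TCP) lies on the centre line of the jaws, within the pads' length; the fingertips stand 11 mm ahead of it and the grasp point (between the pads) lies 8 mm behind it; z points along the fingers, y is the direction in which the jaws open and shut (so a half turn about z gives the same grasp; the last joint's range is limited). The gripper opens to 85 mm and grips with 20 to 120 N. Pads are 22 mm wide; open, the fingers measure 114 mm over their backs; the gripper's body (76 mm by 85 mm) begins 54 mm behind the grasp point. The pads swing forward as they close: fully open they stand 13 mm farther back than shut.
Start: joints at [1.631, 0.359, 0.012, 0, -1.224, -0.288], TCP at [0.152, 0.658, 0.242] pointing down, gripper open.
Joint ranges: [-3.07, 3.07], [-1.43, 2.12], [-1.02, 1.25], [-3.03, 1.67], [-3.05, -0], [-3.03, 3.03]. Speed limits (rad/s): [2.39, 2.39, 3.01, 3.14, 3.14, 3.14].

INTERFACE

Orientations are given as a unit quaternion [w, x, y, z].
In Python, from cell import monitor, eyes, arm gives the robot as it stands.
- The arm moves only by the tool step_arm, never from a script. Its argument "series" is one flat list of numbers, 7 for each row, row after row: the shift along the tool's x, y, z in mm, then the turn, a rotation vector about the tool's x, y, z in rad, then the gripper's target within -1 to 1 (shut at 1, half-way at 0, fully open at -1). In form: [x, y, z, wx, wy, wz, fingers, x, y, z, wx, wy, wz, fingers, ...]. A call has exactly 10 rows; each row shifts and turns the commanded pose from where the row before left it, along the tool's axes as they then stand; what a row does not reach is not made up. A row lasts 1/12 s, in which the tool goes at most 41.7 mm and 7.16 degrees, less where a joint would pass 70% of its speed; a pose out of reach is approached as far as the arm can. A call with a gripper value outside its range is refused whole. The fingers move at their own pace and stop on an object; "force" is the grip in N (left out, the last holds). Time passes only in rows, so rows that do not move let the fingers close, or fill a call up. It gives the time, the measured TCP pose, the force and the opening at its end, in the units of the state.
- monitor.get_obs(): the state, without advancing time (a new reading comes with each control period).
- eyes.grab_frame(name): name is "scene" or "top"; returns the picture (480x640x3 uint8, red, green, blue); there is no depth.
- eyes.calibration(name): a dict with "K" (3x3 intrinsics, pixels), "k1" (the pictures are not rectified: a ray, as slopes to the right and down, at radius r is drawn at 1 + k1 r^2 times it, then the intrinsics apply), "eye" and "orientation" of the camera in the world. Camera axes: x right, y up, looking along -z (the intrinsics and any distortion apply to the point x, -y, -z); pixel columns grow to the right and rows downward; lengths in m; the calibration is good to about 2 mm. A picture is of the moment at which its call begins. calibration takes no time and is no camera call.
- arm.sign_off(): hands the job in, once; it reports no verdict.
The state is a dict: "t": time; "joint_pos": joint angles; "qvel": joint speeds; "effort": joint torques, N m; "ee_pos": TCP position; "tool_rot": TCP orientation; "ft_force": force on the tool from outside, world axes, zero at the start; "wrist_torque": the same for the moment, N m; "finger_gap": opening from 0.0 (shut) to 1.0 (fully open).
Only numpy, scipy, OpenCV 4.12 (cv2) and the standard library are available. Lean on these libraries where they do the work, as an engineer would, in place of code of your own. Each camera call takes 0.05 s, during which the arm holds its last target. There are 200 camera calls.

TASK

Make up the two kits for the outside broadcast from the gear lying on the desk. The radio interview kit goes in the tray with three recesses: the handheld microphone, the plug-on transmitter and the portable receiver. The desk recording kit goes in the tray with two recesses: the pocket recorder and the table stand, upright; lay each thing right down on the floor of the recess shaped for it, let everything go, and do not shift the mug, the tape or the mouse.

Things in the scene. Friction and masses are not known exactly. Their poses are not given: they have to be found in the camera images.
- mic_mid (a point): Handheld microphone, 165 mm long, on its side: dark handle (26 mm across at the tail, 32 here), six-sided collar (48 mm flats, 55 corners), silvery round grille 48 mm across. 0.28 kg. Point: handle's axis, half-way along the 165 mm (near its balance), 21 mm above what it lies on; collar starts 29 mm ahead. x: level, to the grille; z: up. Handle slopes 0.1 rad. Fits its recess either way round.
- tx_mid (a point): Plug-on transmitter: black square bar, 36 x 36 x 80 mm, with a narrower round steel collar (30 mm across) at one end; 102 mm long in all. 0.16 kg. Point: half-way along the 102 mm and half-way up (18 mm above its underside); the bar reaches from 51 mm behind to 29 mm ahead of it. x: along it, to the collar; z: up. Fits its recess either way round.
- rx_mid (a point): Portable receiver: flat black box, 82 x 62 mm, 24 mm high, with two stub antennas side by side at one end (112 mm long in all). 0.19 kg. Point: half-way along the 112 mm and half-way up (12 mm above its underside); the box reaches from 56 mm behind to 26 mm ahead of it. x: along it, to the antennas; y: across the 62 mm; z: up. Fits its recess either way round.
- rec_mid (a point): Pocket recorder: flat dark grey box, 88 x 54 mm, 25 mm high, screen and round keys on top, two crossed silver capsules in a wire guard at one end (112 mm long in all). 0.18 kg. Point: half-way along the 112 mm and half-way up (12.5 mm above its underside); the box reaches from 56 mm behind to 32 mm ahead of it. x: along it, to the capsules; y: across; z: up. Fits its recess either way round.
- stand_mid (a point): Table stand: round cast base 90 mm across and 13 mm high at the middle, upright steel stem 16 mm across up to 58 mm (dark foot ring 21 mm across up to 18 mm), thin brass stud up to 66 mm. 0.42 kg. It stands on its base. Point: on the stem's axis, half-way up (33 mm above its underside). z: up along the stem.
- tray3: Fixed pale tray 10 mm thick; recesses 7 mm deep, dark floors 3 mm above the desk. Origin: centre of underside; z up; may be yawed. 230 (x) by 204 mm (y), three rectangular recesses. Centres in its frame, sizes along x by y (mm): microphone (-69, 0), 72 by 184, so it lies along y; receiver (41, -53), 128 by 78; transmitter (41, 65), 118 by 54.
- tray2: Fixed pale tray 10 mm thick; recesses 7 mm deep, dark floors 3 mm above the desk. Origin: centre of underside; z up; may be yawed. 148 (x) by 224 mm (y), two recesses. Centres in its frame (mm): recorder (0, -67), rectangular, 128 along x by 70 along y; stand (0, 49), round, 106 across.
- mug: White coffee mug, 82 mm across, 92 mm high. To be left alone. Origin: centre of its underside.
- tape: Roll of grey cloth tape lying flat, 90 mm across, 48 mm high. To be left alone. Origin: centre of its underside.
- mouse: Black cordless computer mouse, 104 x 60 mm, 34 mm high. To be left alone. Origin: centre of its underside.
Not all that is in view belongs to the job. Of the things that look like the part that bears mic_mid, take the one that is farthest to the robot's right at the start.

How it is judged:
By the outcome, as a careful person would: the job done as asked, in the order asked, and still so for the second after the job is handed in, with the robot touching nothing.
It also fails if it takes over 128 s, if anything falls off the work surface, if the arm or the gripper's body presses on something with over 40 N, if the wrist force passes 120 N, or if a joint passes its speed limit or range.

## Working session

There is one attempt and no reset: what is moved stays moved. The work goes in short steps, Python scripts to look and compute and a tool call to move; the robot and the scene stay as the last step left them, time stands still between calls to the robot, and variables do not carry over. Pictures are saved under pics/ and viewed, about 12 in all and at most 16, crops included, and the job is handed in when it is done.

Besides the shell and the picture viewer there is one more tool, called after "Call:" as a command line: name --argument value ..., lists and objects as JSON in quotes. step_arm: Moves the arm, as the interface text tells. Its arguments: {"type":"object","properties":{"series":{"type":"array"},"force":{"type":"number"}},"required":["series"]}

```bash
mkdir -p pics; ls; python3 - <<'E'
from cell import monitor, eyes, arm
import cv2,json
o=monitor.get_obs();print(o)
for n in("scene","top"):
    im=eyes.grab_frame(n);cv2.imwrite(f"pics/{n}0.png",im[:,:,::-1]);print(n,eyes.calibration(n))
E
```

```text
pics
{'t': 0.0, 'joint_pos': array([ 1.63109623e+00,  3.59346185e-01,  1.10328016e-02, -3.88407718e-04,
       -1.22408619e+00, -2.88054268e-01]), 'qvel': array([ 0.00039258,  0.0015952 ,  0.00037141, -0.00031756,  0.00056781,
       -0.00178156]), 'effort': array([ 2.13687576e-04, -5.83324170e+01,  2.93424511e+01,  6.93642944e+00,
       -5.71647193e-03, -2.49202387e-06]), 'ee_pos': array([0.1523461 , 0.65708957, 0.24137175]), 'tool_rot': array([ 8.21139103e-04,  9.93515144e-01, -1.13696887e-01, -4.09124182e-05]), 'ft_force': array([0.61728003, 0.24938955, 0.19258415]), 'wrist_torque': array([ 0.01721475,  0.12513712, -0.00770453]), 'finger_gap': 0.997648179327268}
scene {'K': array([[612.70816118,   0.        , 319.49184691],
       [  0.        , 612.70816118, 244.81154947],
       [  0.        ,   0.        ,   1.        ]]), 'k1': -0.07136594815344174, 'eye': array([1.42647638, 0.0683537 , 1.06108665]), 'orientation': array([0.62712452, 0.25063989, 0.26002299, 0.69013226])}
top {'K': array([[530.19331139,   0.        , 333.37652922],
       [  0.        , 530.19331139, 242.90212491],
       [  0.        ,   0.        ,   1.        ]]), 'k1': -0.13301279017131193, 'eye': array([ 0.30406263, -0.01179216,  1.11818364]), 'orientation': array([ 0.73590216,  0.08119336, -0.07051108, -0.6684937 ])}
```

View pics/top0.png

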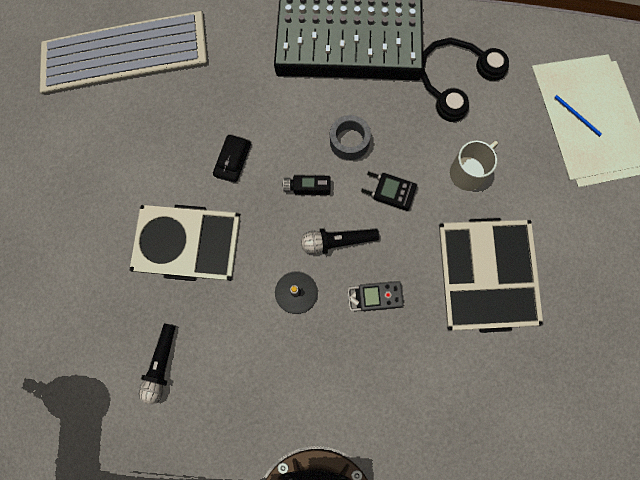

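View pics/scene0.png

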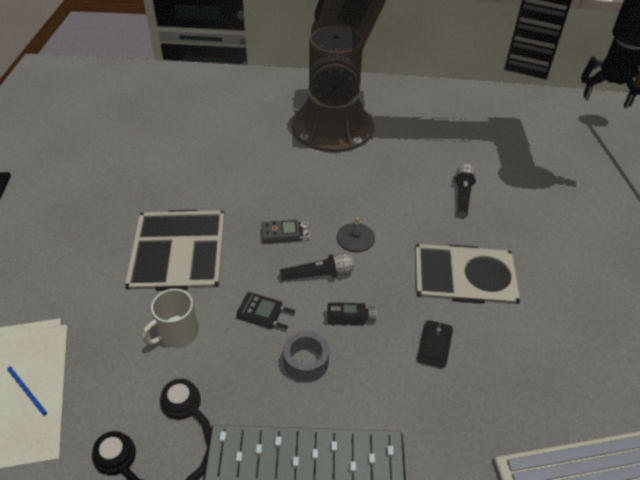

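```bash
cat > h.py <<'E'
import numpy as np,cv2
from scipy.spatial.transform import Rotation as R
from cell import monitor, eyes, arm
def cal(n):
    c=eyes.calibration(n);q=c["orientation"]
    return c["K"],np.array([c["k1"],0,0,0.]),c["eye"],R.from_quat([q[1],q[2],q[3],q[0]]).as_matrix()
def p2w(n,uv,z):
    K,d,e,M=cal(n);uv=np.array(uv,float).reshape(-1,1,2)
    s=cv2.undistortPoints(uv,K,d)[:,0]
    r=np.c_[s[:,0],-s[:,1],-np.ones(len(s))]@M.T
    return e+r*((z-e[2])/r[:,2])[:,None]
def w2p(n,P):
    K,d,e,M=cal(n);c=(np.atleast_2d(P)-e)@M*[1,-1,-1]
    return cv2.projectPoints(c.reshape(-1,1,3),np.zeros(3),np.zeros(3),K,d)[0][:,0]
def ortho(im,n,x0,x1,y0,y1,z,s):
    # rows: x down from x1 to x0 ; cols: y from y1 to y0 ; s px/mm
    H=int((x1-x0)*1000*s);W=int((y1-y0)*1000*s)
    X,Y=np.meshgrid(x1-np.arange(H)/s/1000,y1-np.arange(W)/s/1000,indexing="ij")
    uv=w2p(n,np.c_[X.ravel(),Y.ravel(),np.full(X.size,z)]).astype(np.float32).reshape(H,W,2)
    return cv2.remap(im,uv[...,0],uv[...,1],cv2.INTER_CUBIC)
E
python3 - <<'E'
from h import *
im=cv2.imread("pics/top0.png")
np.set_printoptions(precision=4,suppress=True)
print(p2w("top",[(345,240),(308,185),(391,190),(376,296),(296,292),(491,274),(186,243)],0.02))
g=cv2.cvtColor(im,cv2.COLOR_BGR2GRAY)
m=(g>170).astype(np.uint8)
for (a,b,c,d),size in (((430,205,555,340),(.23,.204)),((120,195,250,290),(.148,.224))):
    q=np.zeros_like(m);q[b:d,a:c]=m[b:d,a:c]
    n,l,st,_=cv2.connectedComponentsWithStats(q);k=1+st[1:,4].argmax()
    pts=np.argwhere(l==k)[:,::-1].astype(float)
    w=p2w("top",pts,0.01)[:,:2]*1000
    r=cv2.minAreaRect(w.astype(np.float32));print(size,r, cv2.boxPoints(r).tolist())
E
```

```text
[[ 0.5514 -0.0074  0.02  ]
 [ 0.6659  0.084   0.02  ]
 [ 0.6718 -0.0967  0.02  ]
 [ 0.4387 -0.0825  0.02  ]
 [ 0.4312  0.084   0.02  ]
 [ 0.5075 -0.322   0.02  ]
 [ 0.5124  0.3313  0.02  ]]
(0.23, 0.204) ((510.6990051269531, -324.44830322265625), (229.3318328857422, 203.5819091796875), 7.835126876831055) [[383.22711181640625, -239.23922729492188], [410.97998046875, -440.9205627441406], [638.1708984375, -409.6573791503906], [610.4180297851562, -207.97604370117188]]
(0.148, 0.224) ((517.765869140625, 340.1371765136719), (147.4906005859375, 223.46002197265625), 0.29363903403282166) [[443.44891357421875, 451.48779296875], [444.59417724609375, 228.0306854248047], [592.0828247070312, 228.78656005859375], [590.9375610351562, 452.24365234375]]
```

```bash
python3 - <<'E'
from h import *
im=cv2.imread("pics/top0.png")
x0,x1,y0,y1,s=.38,.73,-.17,.15,1.7
o=ortho(im,"top",x0,x1,y0,y1,.02,s)
for x in np.arange(.4,.73,.02):
    r=int((x1-x)*1000*s);big=abs(x*20-round(x*20))<1e-6
    cv2.line(o,(0,r),(16,r),(0,255,255),1);cv2.putText(o,f"{x*1000:.0f}",(18,r+3),0,.32,(0,255,255),1)
for y in np.arange(-.16,.15,.02):
    c=int((y1-y)*1000*s);cv2.line(o,(c,0),(c,10),(0,255,255),1);cv2.putText(o,f"{y*1000:.0f}",(c-10,20),0,.32,(0,255,255),1)
cv2.imwrite("pics/ortho.png",o);print(o.shape)
E
```

```text
(595, 544, 3)
```

View pics/ortho.png

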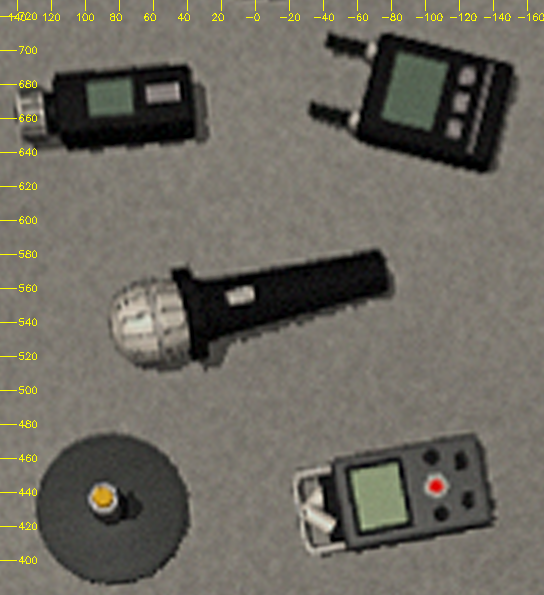

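```bash
cat > fit.py <<'E'
from h import *
from scipy.optimize import minimize
S=4
def box(a,b,w,h): return [np.array([[x,y,z] for x in(a,b) for y in(-w,w) for z in(0,h)])]
def cyl(a,b,ra,rb,za,zb):
    t=np.linspace(0,2*np.pi,24)
    return np.vstack([np.c_[np.full(24,x),r*np.cos(t),z+r*np.sin(t)] for x,r,z in((a,ra,za),(b,rb,zb))])
t=np.linspace(0,2*np.pi,40)
M={"tx":box(-51,29,18,36),"rx":box(-56,26,31,24),"rec":box(-56,32,27,25),
 "stand":[np.vstack([np.c_[45*np.cos(t),45*np.sin(t),np.full(40,z)] for z in(0,5)])],
 "mic":[cyl(-82,29,13,17,13,24),cyl(29,38,27,27,24,24),cyl(38,78,24,20,25,28)]}
def sil(n,parts,p,roi):
    c,s=np.cos(p[2]),np.sin(p[2]);m=np.zeros(((roi[3]-roi[1])*S,(roi[2]-roi[0])*S),np.uint8)
    for P in parts:
        W=np.c_[p[0]+c*P[:,0]-s*P[:,1],p[1]+s*P[:,0]+c*P[:,1],P[:,2]]/1000
        uv=(w2p(n,W)-[roi[0],roi[1]]+.5)*S-.5
        cv2.fillConvexPoly(m,cv2.convexHull(np.round(uv*16).astype(np.int32)),1,shift=4)
    return m
def fit(name,p0,ims,thr,zc=12,bright=None):
    data=[]
    for n,im in ims.items():
        u,v=w2p(n,[p0[0]/1000,p0[1]/1000,zc/1000])[0];r=60
        roi=[int(max(0,u-r)),int(max(0,v-r)),int(u+r),int(v+r)]
        g=cv2.cvtColor(im,cv2.COLOR_BGR2GRAY)[roi[1]:roi[3],roi[0]:roi[2]]
        g=cv2.resize(g,None,fx=S,fy=S,interpolation=cv2.INTER_CUBIC)
        k=g<thr
        if bright: k|=g>bright
        k=cv2.morphologyEx(k.astype(np.uint8),cv2.MORPH_CLOSE,np.ones((7,7)))
        # restrict to neighbourhood of the initial guess, then fill holes
        near=cv2.dilate(sil(n,M[name],p0,roi),np.ones((41,41)))
        k=k&near;cs,_=cv2.findContours(k,cv2.RETR_EXTERNAL,cv2.CHAIN_APPROX_NONE)
        k[:]=0;cv2.drawContours(k,[max(cs,key=cv2.contourArea)],-1,1,-1)
        k=cv2.morphologyEx(k,cv2.MORPH_OPEN,cv2.getStructuringElement(2,(31,31))) if name!="mic" else k
        data.append((n,roi,k))
    def cost(q,d=data):
        p=[q[0],q[1],q[2]/100];o=0
        for n,roi,k in d:
            m=sil(n,M[name],p,roi);o+=1-(m&k).sum()/(m|k).sum()
        return o
    out=[]
    for d in [data]+[[x] for x in data]:
        b=minimize(cost,[p0[0],p0[1],p0[2]*100],args=(d,),method="Nelder-Mead",options=dict(initial_simplex=np.array([p0[0],p0[1],p0[2]*100])+np.array([[0,0,0],[8,0,0],[0,8,0],[0,0,10]])))
        out.append((*np.round(b.x[:2],1),round(b.x[2]/100,3),round(b.fun,3)))
    return out,data
E
python3 - <<'E'
from fit import *
ims={n:cv2.imread(f"pics/{n}0.png") for n in("top","scene")}
G={"mic":([556,5,1.754],75,165),"tx":([668,88,1.6],75,None),"rx":([672,-92,1.35],75,None),"rec":([437,-83,1.72],100,None),"stand":([430,84,0],95,None)}
L={n:im.copy() for n,im in ims.items()}
for k,(p,th,b) in G.items():
    o,d=fit(k,p,ims,th,bright=b);print(k,o)
    for n,roi,mk in d:
        big=cv2.resize(ims[n][roi[1]:roi[3],roi[0]:roi[2]],None,fx=S,fy=S,interpolation=cv2.INTER_CUBIC)
        for m,col in((mk,(0,255,255)),(sil(n,M[k],o[0][:3],roi),(0,0,255))):
            cv2.drawContours(big,cv2.findContours(m,0,2)[0],-1,col,1)
        cv2.imwrite(f"pics/t_{k}_{n}.png",cv2.resize(big,(260,260)))
A=np.vstack([np.hstack([cv2.imread(f"pics/t_{k}_{n}.png") for k in("mic","tx","rx")]) for n in("top","scene")])
cv2.imwrite("pics/fitA.png",A)
E
```

```text
mic [(np.float64(553.5), np.float64(1.0), np.float64(1.816), np.float64(0.624)), (np.float64(550.8), np.float64(-0.7), np.float64(1.851), np.float64(0.201)), (np.float64(561.4), np.float64(-1.0), np.float64(1.73), np.float64(0.262))]
tx [(np.float64(665.9), np.float64(88.2), np.float64(1.642), np.float64(0.279)), (np.float64(666.0), np.float64(87.6), np.float64(1.64), np.float64(0.131)), (np.float64(666.4), np.float64(89.3), np.float64(1.675), np.float64(0.138))]
rx [(np.float64(675.7), np.float64(-91.9), np.float64(1.331), np.float64(0.171)), (np.float64(674.7), np.float64(-92.2), np.float64(1.319), np.float64(0.069)), (np.float64(675.2), np.float64(-90.7), np.float64(1.347), np.float64(0.096))]
rec [(np.float64(438.6), np.float64(-80.4), np.float64(1.761), np.float64(0.188)), (np.float64(438.7), np.float64(-80.9), np.float64(1.761), np.float64(0.07)), (np.float64(438.1), np.float64(-79.5), np.float64(1.766), np.float64(0.115))]Traceback (most recent call last):
  File "<stdin>", line 6, in <module>
  File "fit.py", line 42, in fit
    b=minimize(cost,[p0[0],p0[1],p0[2]*100],args=(d,),method="Nelder-Mead",options=dict(initial_simplex=np.array([p0[0],p0[1],p0[2]*100])+np.array([[0,0,0],[8,0,0],[0,8,0],[0,0,10]])))
    res = _minimize_neldermead(fun, x0, args, callback, bounds=bounds,
                               **options)
    fxr = func(xr)
    fx = function(np.copy(x), *(wrapper_args + args))
  File "fit.py", line 38, in cost
    m=sil(n,M[name],p,roi);o+=1-(m&k).sum()/(m|k).sum()
  File "fit.py", line 16, in sil
    uv=(w2p(n,W)-[roi[0],roi[1]]+.5)*S-.5
        ~~~^^^^^
  File "h.py", line 13, in w2p
    K,d,e,M=cal(n);c=(np.atleast_2d(P)-e)@M*[1,-1,-1]
            ~~~^^^
  File "h.py", line 5, in cal
    c=eyes.calibration(n);q=c["orientation"]
ValueError: time passes only in moves, steps and waits
```

```bash
python3 - <<'E'
s=open("h.py").read()
i=s.index("def cal");j=s.index("def p2w")
s=s[:i]+'''from functools import lru_cache
CAL={"scene":(612.70816118,319.49184691,244.81154947,-0.07136594815344174,[1.42647638,0.0683537,1.06108665],[0.62712452,0.25063989,0.26002299,0.69013226]),
"top":(530.19331139,333.37652922,242.90212491,-0.13301279017131193,[0.30406263,-0.01179216,1.11818364],[0.73590216,0.08119336,-0.07051108,-0.6684937])}
@lru_cache
def cal(n):
    f,a,b,k,e,q=CAL[n]
    return np.array([[f,0,a],[0,f,b],[0,0,1.]]),np.array([k,0,0,0.]),np.array(e),R.from_quat([q[1],q[2],q[3],q[0]]).as_matrix()
'''+s[j:]
open("h.py","w").write(s)
E
python3 - <<'E'
from fit import *
ims={n:cv2.imread(f"pics/{n}0.png") for n in("top","scene")}
G={"mic":([556,5,1.754],62,150),"rec":([437,-83,1.72],100,None),"stand":([430,84,0],95,None)}
for k,(p,th,b) in G.items():
    o,d=fit(k,p,ims,th,bright=b);print(k,[tuple(map(float,x)) for x in o])
    for n,roi,mk in d:
        big=cv2.resize(ims[n][roi[1]:roi[3],roi[0]:roi[2]],None,fx=S,fy=S,interpolation=cv2.INTER_CUBIC)
        for m,col in((mk,(0,255,255)),(sil(n,M[k],o[0][:3],roi),(0,0,255))):
            cv2.drawContours(big,cv2.findContours(m,0,2)[0],-1,col,1)
        cv2.imwrite(f"pics/t_{k}_{n}.png",cv2.resize(big,(260,260)))
cv2.imwrite("pics/fitA.png",np.vstack([np.hstack([cv2.imread(f"pics/t_{k}_{n}.png") for k in G]) for n in("top","scene")]))
E
```

```text
mic [(552.4, 2.0, 1.828, 0.579), (551.2, 1.0, 1.839, 0.179), (555.0, 2.0, 1.806, 0.344)]
rec [(438.7, -80.4, 1.761, 0.188), (438.7, -80.9, 1.761, 0.07), (438.1, -79.5, 1.766, 0.115)]
stand [(432.3, 85.7, 0.03, 0.088), (432.6, 85.7, -0.03, 0.016), (431.5, 86.6, -0.025, 0.065)]
```

View pics/fitA.png

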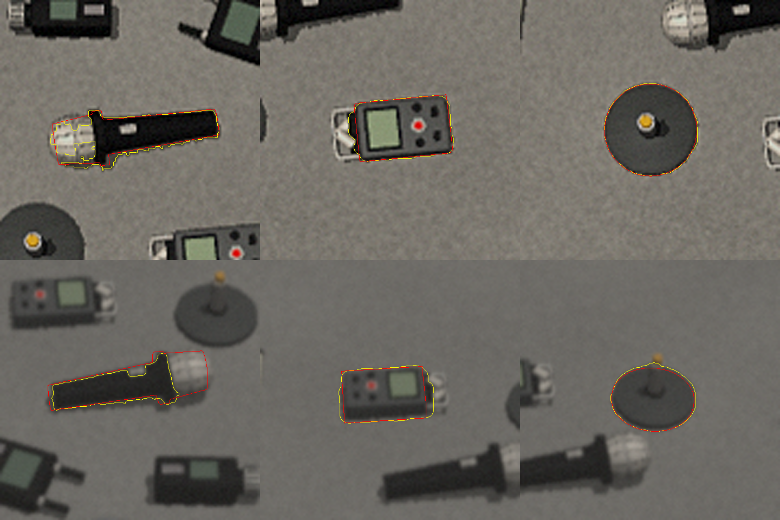

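```bash
cat > plan.py <<'E'
import sys
from h import *
# usage: plan.py x,y,z(mm),yaw,n,grip ... ; n=rows (grip only rows: same target)
o=monitor.get_obs();np.set_printoptions(precision=3,suppress=True)
q=o["tool_rot"];T=R.from_quat([q[1],q[2],q[3],q[0]]);p=o["ee_pos"]*1000
print("t",round(o["t"],2),"p",p,"yaw",round(np.arctan2(*T.as_matrix()[1::-1,0]),3),"gap",round(o["finger_gap"],3),"f",o["ft_force"])
rows=[]
for a in sys.argv[1:]:
    x,y,z,yaw,n,g=map(float,a.split(","));n=int(n)
    G=np.array([x,y,z]);Rg=R.from_euler("z",yaw)*R.from_euler("x",np.pi)
    for i in range(n):
        k=n-i
        d=np.round(T.inv().apply((G-p)/k));w=np.round((T.inv()*Rg).as_rotvec()/k,2)
        p=p+T.apply(d);T=T*R.from_rotvec(w);rows.append([*d.astype(int).tolist(),*(w+0.).tolist(),g])
while len(rows)%10: rows.append([0,0,0,0,0,0,g])
for i in range(0,len(rows),10):
    print(str([int(v) if v==int(v) else v for r in rows[i:i+10] for v in r]).replace(" ",""))
print("end",p)
E
python3 plan.py 553,3,160,-1.327,26,-1 553,3,60,-1.327,4,-1
```

```text
t 0.1 p [152.354 657.166 241.451] yaw -0.228 gap 1.001 f [-0.541  0.828 -0.818]
[21,21,3,0,0,0.04,-1,22,20,3,0,0,0.04,-1,22,19,3,0,0,0.04,-1,23,18,3,0,0,0.04,-1,24,18,3,0,0,0.04,-1,24,17,3,0,0,0.04,-1,25,15,3,0,0,0.04,-1,26,15,3,0,0,0.04,-1,26,13,3,0,0,0.04,-1,27,12,3,0,0,0.04,-1]
[27,11,3,0,0,0.04,-1,28,10,3,0,0,0.04,-1,28,9,3,0,0,0.04,-1,28,8,3,0,0,0.04,-1,29,7,3,0,0,0.04,-1,29,6,3,0,0,0.05,-1,29,4,3,0,0,0.04,-1,29,3,3,0,0,0.05,-1,30,2,4,0,0,0.04,-1,30,0,3,0,0,0.05,-1]
[29,-1,4,0,0,0.04,-1,29,-2,3,0,0,0.05,-1,29,-4,4,0,0,0.04,-1,29,-5,3,0,0,0.05,-1,29,-6,4,0,0,0.04,-1,30,-7,3,0,0,0.05,-1,0,0,25,0,0,0,-1,0,0,25,0,0,0,-1,0,0,25,0,0,0,-1,-1,0,25,0,0,0,-1]
end [552.84    3.406  60.323]
```

Call:
step_arm --series '[21, 21, 3, 0, 0, 0.04, -1, 22, 20, 3, 0, 0, 0.04, -1, 22, 19, 3, 0, 0, 0.04, -1, 23, 18, 3, 0, 0, 0.04, -1, 24, 18, 3, 0, 0, 0.04, -1, 24, 17, 3, 0, 0, 0.04, -1, 25, 15, 3, 0, 0, 0.04, -1, 26, 15, 3, 0, 0, 0.04, -1, 26, 13, 3, 0, 0, 0.04, -1, 27, 12, 3, 0, 0, 0.04, -1]' --force 40

```text
t: 0.93
ee_pos: [0.3076, 0.405, 0.212]
tool_rot: [0.0, 0.951, -0.31, -0.0]
ft_force: [-0.1, 0.2, 0.0]
finger_gap: 1.001
```

Call:
step_arm --series '[27, 11, 3, 0, 0, 0.04, -1, 28, 10, 3, 0, 0, 0.04, -1, 28, 9, 3, 0, 0, 0.04, -1, 28, 8, 3, 0, 0, 0.04, -1, 29, 7, 3, 0, 0, 0.04, -1, 29, 6, 3, 0, 0, 0.05, -1, 29, 4, 3, 0, 0, 0.04, -1, 29, 3, 3, 0, 0, 0.05, -1, 30, 2, 4, 0, 0, 0.04, -1, 30, 0, 3, 0, 0, 0.05, -1]'

```text
t: 1.77
ee_pos: [0.4619, 0.1533, 0.181]
tool_rot: [0.0, 0.863, -0.505, -0.0]
ft_force: [0.1, 0.8, -0.0]
finger_gap: 1.003
```

Call:
step_arm --series '[29, -1, 4, 0, 0, 0.04, -1, 29, -2, 3, 0, 0, 0.05, -1, 29, -4, 4, 0, 0, 0.04, -1, 29, -5, 3, 0, 0, 0.05, -1, 29, -6, 4, 0, 0, 0.04, -1, 30, -7, 3, 0, 0, 0.05, -1, 0, 0, 25, 0, 0, 0, -1, 0, 0, 25, 0, 0, 0, -1, 0, 0, 25, 0, 0, 0, -1, -1, 0, 25, 0, 0, 0, -1]'

```text
t: 2.6
ee_pos: [0.5529, 0.0035, 0.0591]
tool_rot: [0.0, 0.787, -0.617, -0.0]
ft_force: [0.2, 0.6, 0.2]
finger_gap: 0.998
```

```bash
python3 plan.py 553,3,24,-1.327,4,-1; python3 - <<'E'
from h import *
im=eyes.grab_frame("scene")[:,:,::-1].copy();p=monitor.get_obs()["ee_pos"]
u,v=w2p("scene",p)[0];print(u,v);a,b=int(u)-60,int(v)-60
c=cv2.resize(im[b:b+120,a:a+120],None,fx=4,fy=4,interpolation=cv2.INTER_CUBIC)
for k in(0,.011,.024):   # z-offset below the TCP, both finger sides
    for s in(-.0425,0,.0425):
        q=w2p("scene",p+np.array([s,0,-k]))[0];cv2.circle(c,(int((q[0]-a)*4),int((q[1]-b)*4)),3,(0,255,255) if k==0 else (0,255,0) if k<.02 else (0,0,255),-1)
cv2.imwrite("pics/tip.png",c)
E
```

```text
t 2.6 p [552.854   3.496  59.093] yaw -1.329 gap 0.998 f [0.209 0.643 0.226]
[0,0,9,0,0,0,-1,0,0,9,0,0,0,-1,0,0,9,0,0,0,-1,1,0,8,0,0,0,-1,0,0,0,0,0,0,-1,0,0,0,0,0,0,-1,0,0,0,0,0,0,-1,0,0,0,0,0,0,-1,0,0,0,0,0,0,-1,0,0,0,0,0,0,-1]
end [553.09    2.526  24.093]
315.84637840476995 257.74505592394564
```

View pics/tip.png

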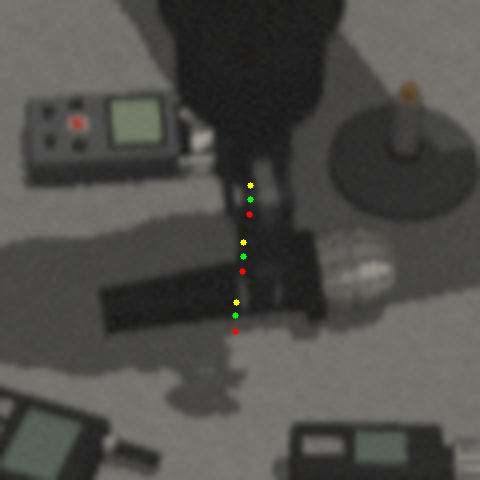

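Call:
step_arm --series '[0, 0, 9, 0, 0, 0, -1, 0, 0, 9, 0, 0, 0, -1, 0, 0, 9, 0, 0, 0, -1, 1, 0, 8, 0, 0, 0, -1, 0, 0, 0, 0, 0, 0, -1, 0, 0, 0, 0, 0, 0, 0.2, 0, 0, 0, 0, 0, 0, 1, 0, 0, 0, 0, 0, 0, 1, 0, 0, 0, 0, 0, 0, 1, 0, 0, 0, 0, 0, 0, 1]'

```text
t: 3.48
ee_pos: [0.5538, 0.0032, 0.0261]
tool_rot: [-0.0, 0.788, -0.616, 0.0]
ft_force: [-1.5, -0.1, 4.5]
finger_gap: 0.361
```

Call:
step_arm --series '[0, 0, 0, 0, 0, 0, 1, 0, 0, 0, 0, 0, 0, 1, 0, 0, 0, 0, 0, 0, 1, 0, 0, 0, 0, 0, 0, 1, 0, 0, -5, 0, 0, 0, 1, 0, 0, -15, 0, 0, 0, 1, 0, 0, -20, 0, 0, 0, 1, 0, 0, -20, 0, 0, 0, 1, 0, 0, -20, 0, 0, 0, 1, 0, 0, 0, 0, 0, 0, 1]'

```text
t: 4.32
ee_pos: [0.5552, 0.0036, 0.1091]
tool_rot: [-0.002, 0.788, -0.616, 0.002]
ft_force: [0.4, 0.3, -1.7]
finger_gap: 0.362
```

```bash
python3 plan.py 442,-334,105,-1.434,14,1; python3 - <<'E'
from h import *
im=eyes.grab_frame("scene")[:,:,::-1].copy();p=monitor.get_obs()["ee_pos"]
u,v=w2p("scene",p)[0];a,b=int(u)-60,int(v)-60
c=np.clip(cv2.resize(im[b:b+120,a:a+120],None,fx=5,fy=5,interpolation=cv2.INTER_CUBIC)*1.8,0,255).astype(np.uint8)
for k in(0,.011,.024):
        q=w2p("scene",p+np.array([.016,.004,-k]))[0];cv2.circle(c,(int((q[0]-a)*5),int((q[1]-b)*5)),3,(0,255,255) if k==0 else (0,255,0) if k<.02 else (0,0,255),-1)
cv2.imwrite("pics/tip2.png",c)
E
```

```text
t 4.32 p [555.203   3.584 109.1  ] yaw -1.327 gap 0.362 f [ 0.395  0.343 -1.743]
[21,14,0,0,0,0.01,1,22,13,0,0,0,0.01,1,22,13,0,0,0,0.01,1,22,13,0,0,0,0.01,1,22,13,0,0,0,0.01,1,22,13,0,0,0,0.01,1,22,12,0,0,0,0.01,1,22,12,0,0,0,0.01,1,23,12,1,0,0,0,1,22,12,0,0,0,0.01,1]
[23,12,1,0,0,0,1,23,12,0,0,0,0.01,1,22,11,1,0,0,0,1,23,11,0,-0.01,0,0.01,1,0,0,0,0,0,0,1,0,0,0,0,0,0,1,0,0,0,0,0,0,1,0,0,0,0,0,0,1,0,0,0,0,0,0,1,0,0,0,0,0,0,1]
end [ 442.342 -334.125  105.077]
```

View pics/tip2.png

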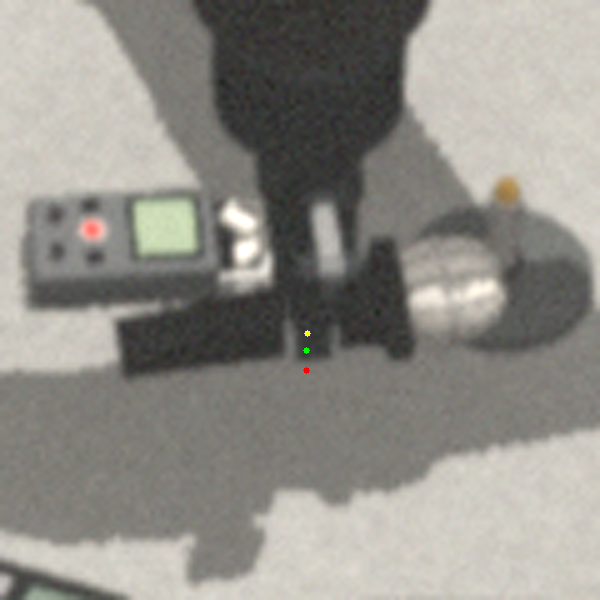

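Call:
step_arm --series '[21, 14, 0, 0, 0, 0.01, 1, 22, 13, 0, 0, 0, 0.01, 1, 22, 13, 0, 0, 0, 0.01, 1, 22, 13, 0, 0, 0, 0.01, 1, 22, 13, 0, 0, 0, 0.01, 1, 22, 13, 0, 0, 0, 0.01, 1, 22, 12, 0, 0, 0, 0.01, 1, 22, 12, 0, 0, 0, 0.01, 1, 23, 12, 1, 0, 0, 0, 1, 22, 12, 0, 0, 0, 0.01, 1]'

```text
t: 5.2
ee_pos: [0.4707, -0.2386, 0.1029]
tool_rot: [0.0, 0.759, -0.651, -0.001]
ft_force: [0.5, -0.6, -3.0]
finger_gap: 0.36
```

Call:
step_arm --series '[23, 12, 1, 0, 0, 0, 1, 23, 12, 0, 0, 0, 0.01, 1, 22, 11, 1, 0, 0, 0, 1, 23, 11, 0, 0, 0, 0.01, 1, 0, 0, 15, 0, 0, 0, 1, 0, 0, 15, 0, 0, 0, 1, 0, 0, 15, 0, 0, 0, 1, 0, 0, 0, 0, 0, 0, 1, 0, 0, 0, 0, 0, 0, 1, 0, 0, 0, 0, 0, 0, 1]'

```text
t: 6.03
ee_pos: [0.4402, -0.3345, 0.0573]
tool_rot: [0.0, 0.753, -0.658, -0.0]
ft_force: [0.0, -0.8, -2.6]
finger_gap: 0.362
```

```bash
python3 plan.py 442,-334,29,-1.434,5,1; python3 - <<'E'
from h import *
L=[]
for n,z in(("top",.05),("scene",.05)):
    im=eyes.grab_frame(n)[:,:,::-1].copy()
    L.append(ortho(im,n,.34,.66,-.46,-.2,z,1.2))
c=np.hstack(L);c=np.clip(c*1.5,0,255).astype(np.uint8)
cv2.imwrite("pics/mic1.png",c);print(c.shape)
E
```

```text
t 6.03 p [ 440.211 -334.474   57.296] yaw -1.437 gap 0.362 f [ 0.049 -0.812 -2.579]
[0,0,6,0,0,0,1,0,0,6,0,0,0,1,0,-1,5,0,0,0,1,0,0,6,0,0,0,1,0,-1,5,0,0,0,1,0,0,0,0,0,0,1,0,0,0,0,0,0,1,0,0,0,0,0,0,1,0,0,0,0,0,0,1,0,0,0,0,0,0,1]
end [ 442.176 -334.207   29.294]
(384, 624, 3)
```

View pics/mic1.png

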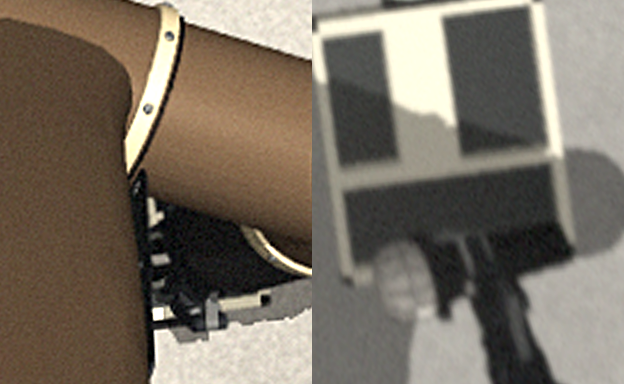

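Call:
step_arm --series '[0, 0, 7, 0, 0, 0, 1, 0, 0, 6, 0, 0, 0, 1, 0, -1, 5, 0, 0, 0, 1, 0, 0, 5, 0, 0, 0, 1, 0, -1, 3, 0, 0, 0, 1, 0, 0, 2, 0, 0, 0, 1, 0, 0, 0, 0, 0, 0, 1, 0, 0, 0, 0, 0, 0, 1, 0, 0, 0, 0, 0, 0, 1, 0, 0, 0, 0, 0, 0, 1]'

```text
t: 6.97
ee_pos: [0.4422, -0.3343, 0.0293]
tool_rot: [-0.0, 0.753, -0.659, 0.0]
ft_force: [-0.5, 0.6, -1.0]
finger_gap: 0.361
```

Call:
step_arm --series '[0, 0, 1, 0, 0, 0, 1, 0, 0, 1, 0, 0, 0, 1, 0, 0, 0, 0, 0, 0, 0.2, 0, 0, 0, 0, 0, 0, -0.2, 0, 0, 0, 0, 0, 0, -1, 0, 0, 0, 0, 0, 0, -1, 0, 0, 0, 0, 0, 0, -1, 0, 0, -10, 0, 0, 0, -1, 0, 0, -25, 0, 0, 0, -1, 0, 0, -30, 0, 0, 0, -1]'

```text
t: 7.8
ee_pos: [0.4409, -0.3338, 0.0919]
tool_rot: [0.001, 0.752, -0.659, -0.002]
ft_force: [1.5, -1.0, -0.0]
finger_gap: 0.999
```

```bash
python3 plan.py 560,-120,150,-1.45,8,-1 666,88,90,-1.50,9,-1 666,88,24,-1.5,4,-1
```

```text
t 7.8 p [ 440.886 -333.817   91.939] yaw -1.438 gap 0.999 f [ 1.491 -0.988 -0.031]
[-25,-18,-7,0,0,0,-1,-24,-18,-7,0,0,0,-1,-25,-18,-7,0,0,0,-1,-24,-18,-7,0,0,0,-1,-25,-19,-8,0,0,0,-1,-24,-18,-7,0,0,0,-1,-25,-19,-8,0,0,0.01,-1,-24,-18,-7,0,0,0,-1,-22,-15,7,0,0,0.01,-1,-22,-14,7,0,0,0.01,-1]
[-22,-14,7,0,0,0,-1,-22,-14,6,0,0,0.01,-1,-22,-14,7,0,0,0,-1,-22,-14,6,0,0,0.01,-1,-22,-14,7,0,0,0,-1,-22,-13,6,0,0,0.01,-1,-21,-14,7,0,0,0,-1,0,0,16,0,0,0,-1,0,0,17,0,0,0,-1,0,0,16,0,0,0,-1]
[0,0,17,0,0,0,-1,0,0,0,0,0,0,-1,0,0,0,0,0,0,-1,0,0,0,0,0,0,-1,0,0,0,0,0,0,-1,0,0,0,0,0,0,-1,0,0,0,0,0,0,-1,0,0,0,0,0,0,-1,0,0,0,0,0,0,-1,0,0,0,0,0,0,-1]
end [666.091  87.945  23.629]
```

Call:
step_arm --series '[-25, -18, -7, 0, 0, 0, -1, -24, -18, -7, 0, 0, 0, -1, -25, -18, -7, 0, 0, 0, -1, -24, -18, -7, 0, 0, 0, -1, -25, -19, -8, 0, 0, 0, -1, -24, -18, -7, 0, 0, 0, -1, -25, -19, -8, 0, 0, 0.01, -1, -24, -18, -7, 0, 0, 0, -1, -22, -15, 7, 0, 0, 0.01, -1, -22, -14, 7, 0, 0, 0.01, -1]'

```text
t: 8.63
ee_pos: [0.5862, -0.0721, 0.138]
tool_rot: [-0.001, 0.743, -0.67, 0.001]
ft_force: [-0.4, 0.3, -1.1]
finger_gap: 1.003
```

Call:
step_arm --series '[-22, -14, 7, 0, 0, 0, -1, -22, -14, 6, 0, 0, 0.01, -1, -22, -14, 7, 0, 0, 0, -1, -22, -14, 6, 0, 0, 0.01, -1, -22, -14, 7, 0, 0, 0, -1, -22, -13, 6, 0, 0, 0.01, -1, -21, -14, 7, 0, 0, 0, -1, 0, 0, 10, 0, 0, 0, -1, 0, 0, 10, 0, 0, 0, -1, 0, 0, 0, 0, 0, 0, -1]'

```text
t: 9.47
ee_pos: [0.6658, 0.0869, 0.068]
tool_rot: [0.002, 0.732, -0.681, -0.001]
ft_force: [-0.5, -0.8, 0.1]
finger_gap: 0.997
```

```bash
python3 plan.py 666,88,23,-1.50,5,-1 ; python3 - <<'E'
from h import *
im=eyes.grab_frame("top")[:,:,::-1].copy();cv2.imwrite("pics/top1.png",im)
im2=eyes.grab_frame("scene")[:,:,::-1].copy();cv2.imwrite("pics/scene1.png",im2)
a=ortho(im,"top",.36,.66,-.46,-.19,.02,1.4);b=ortho(im2,"scene",.36,.66,-.46,-.19,.02,1.4)
cv2.imwrite("pics/mic2.png",np.clip(np.hstack([a,b])*1.4,0,255).astype(np.uint8))
print(p2w("top",[351,137],.048),p2w("top",[473,170],.05))
E
```

```text
t 9.47 p [665.849  86.887  68.028] yaw -1.498 gap 0.997 f [-0.507 -0.785  0.059]
[0,0,9,0,0,0,-1,0,0,9,0,0,0,-1,0,0,9,0,0,0,-1,-1,0,9,0,0,0,-1,0,0,9,0,0,0,-1,0,0,0,0,0,0,-1,0,0,0,0,0,0,-1,0,0,0,0,0,0,-1,0,0,0,0,0,0,-1,0,0,0,0,0,0,-1]
end [665.605  87.84   23.028]
[[7.74788300e-01 4.07836702e-04 4.80000000e-02]] [[ 0.72455696 -0.26761126  0.05      ]]
```

View pics/mic2.png

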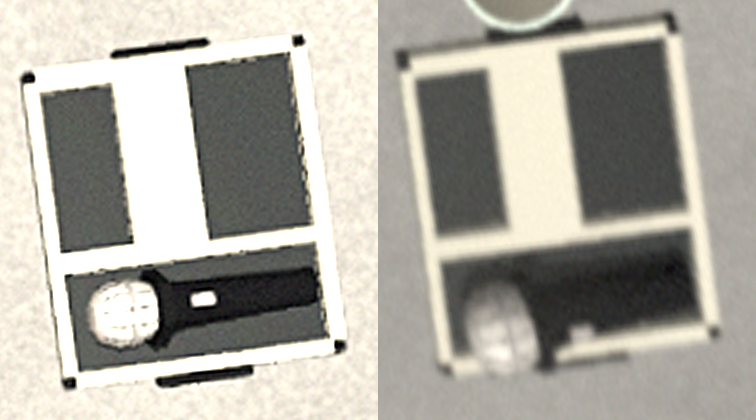

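Call:
step_arm --series '[0, 0, 9, 0, 0, 0, -1, 0, 0, 9, 0, 0, 0, -1, 0, 0, 9, 0, 0, 0, -1, -1, 0, 9, 0, 0, 0, -1, 0, 0, 9, 0, 0, 0, -1, 0, 0, 0, 0, 0, 0, -0.5, 0, 0, 0, 0, 0, 0, 1, 0, 0, 0, 0, 0, 0, 1, 0, 0, 0, 0, 0, 0, 1, 0, 0, 0, 0, 0, 0, 1]'

```text
t: 10.4
ee_pos: [0.668, 0.0887, 0.026]
tool_rot: [-0.001, 0.732, -0.681, 0.0]
ft_force: [-0.3, 1.1, -1.9]
finger_gap: 0.416
```

Call:
step_arm --series '[0, 0, 0, 0, 0, 0, 1, 0, 0, 0, 0, 0, 0, 1, 0, 0, 0, 0, 0, 0, 1, 0, 0, 0, 0, 0, 0, 1, 0, 0, -5, 0, 0, 0, 1, 0, 0, -15, 0, 0, 0, 1, 0, 0, -20, 0, 0, 0, 1, 0, 0, -20, 0, 0, 0, 1, 0, 0, -20, 0, 0, 0, 1, 0, 0, 0, 0, 0, 0, 1]'

```text
t: 11.23
ee_pos: [0.6695, 0.0888, 0.1096]
tool_rot: [-0.002, 0.733, -0.681, 0.002]
ft_force: [0.5, 0.0, -0.7]
finger_gap: 0.412
```

```bash
python3 plan.py 542.4,-254.4,100,-3.005,18,1 542.4,-254.4,60,-3.005,3,1
```

```text
t 11.23 p [669.521  88.84  109.636] yaw -1.497 gap 0.412 f [ 0.505  0.038 -0.707]
[18,8,0,0,0,0.08,1,19,7,0,0,0,0.08,1,20,5,1,0,0,0.08,1,20,4,0,0,0,0.08,1,20,2,1,0,0,0.08,1,20,1,0,0,0,0.09,1,20,-1,1,0,0,0.08,1,20,-3,0,0,0,0.09,1,20,-5,1,0,0,0.08,1,19,-6,0,0,0,0.09,1]
[19,-8,1,0,0,0.08,1,18,-9,0,0,0,0.09,1,17,-11,1,0,0,0.08,1,16,-13,0,0,0,0.09,1,15,-14,1,0,0,0.08,1,14,-15,0,0,0,0.09,1,13,-16,1,0,0,0.08,1,12,-17,0,0,0.01,0.09,1,0,0,13,0,0,0,1,0,0,14,0,0,0,1]
[-1,0,13,0,0,0,1,0,0,0,0,0,0,1,0,0,0,0,0,0,1,0,0,0,0,0,0,1,0,0,0,0,0,0,1,0,0,0,0,0,0,1,0,0,0,0,0,0,1,0,0,0,0,0,0,1,0,0,0,0,0,0,1,0,0,0,0,0,0,1]
end [ 542.716 -253.92    60.456]
```

Call:
step_arm --series '[18, 8, 0, 0, 0, 0.08, 1, 19, 7, 0, 0, 0, 0.08, 1, 20, 5, 1, 0, 0, 0.08, 1, 20, 4, 0, 0, 0, 0.08, 1, 20, 2, 1, 0, 0, 0.08, 1, 20, 1, 0, 0, 0, 0.09, 1, 20, -1, 1, 0, 0, 0.08, 1, 20, -3, 0, 0, 0, 0.09, 1, 20, -5, 1, 0, 0, 0.08, 1, 19, -6, 0, 0, 0, 0.09, 1]'

```text
t: 12.07
ee_pos: [0.5963, -0.1019, 0.1004]
tool_rot: [-0.001, -0.394, 0.919, 0.0]
ft_force: [0.1, 0.2, -2.6]
finger_gap: 0.413
```

Call:
step_arm --series '[19, -8, 1, 0, 0, 0.08, 1, 18, -9, 0, 0, 0, 0.09, 1, 17, -11, 1, 0, 0, 0.08, 1, 16, -13, 0, 0, 0, 0.09, 1, 15, -14, 1, 0, 0, 0.08, 1, 14, -15, 0, 0, 0, 0.09, 1, 13, -16, 1, 0, 0, 0.08, 1, 12, -17, 0, 0, 0, 0.09, 1, 0, 0, 13, 0, 0, 0, 1, 0, 0, 14, 0, 0, 0, 1]'

```text
t: 12.9
ee_pos: [0.5392, -0.2556, 0.0702]
tool_rot: [0.001, -0.065, 0.998, -0.0]
ft_force: [0.7, 1.2, -2.9]
finger_gap: 0.413
```

Call:
step_arm --series '[-1, 0, 13, 0, 0, 0, 1, 0, 0, 0, 0, 0, 0, 1, 0, 0, 0, 0, 0, 0, 1, 0, 0, 0, 0, 0, 0, 1, 0, 0, 0, 0, 0, 0, 1, 0, 0, 0, 0, 0, 0, 1, 0, 0, 0, 0, 0, 0, 1, 0, 0, 0, 0, 0, 0, 1, 0, 0, 0, 0, 0, 0, 1, 0, 0, 0, 0, 0, 0, 1]'

```text
t: 13.73
ee_pos: [0.5407, -0.2542, 0.0575]
tool_rot: [0.0, -0.067, 0.998, -0.0]
ft_force: [-0.0, -0.2, -2.2]
finger_gap: 0.416
```

```bash
python3 plan.py 542.4,-254.4,29,-3.005,6,1; python3 - <<'E'
from h import *
im=eyes.grab_frame("top")[:,:,::-1].copy();im2=eyes.grab_frame("scene")[:,:,::-1].copy()
a=ortho(im,"top",.36,.66,-.46,-.19,.03,1.4);b=ortho(im2,"scene",.36,.66,-.46,-.19,.03,1.4)
cv2.imwrite("pics/tx1.png",np.clip(np.hstack([a,b])*1.4,0,255).astype(np.uint8))
E
```

```text
t 13.73 p [ 540.741 -254.238   57.489] yaw -3.008 gap 0.416 f [-0.009 -0.151 -2.176]
[0,0,5,0,0,0,1,0,0,5,0,0,0,1,0,0,5,0,0,0,1,-1,0,4,0,0,0,1,0,0,5,0,0,0,1,-1,0,4,0,0,0,1,0,0,0,0,0,0,1,0,0,0,0,0,0,1,0,0,0,0,0,0,1,0,0,0,0,0,0,1]
end [ 542.731 -253.972   29.49 ]
```

View pics/tx1.png

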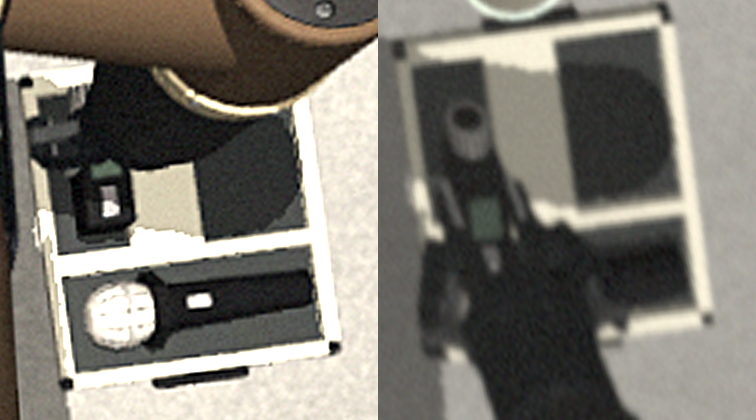

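Call:
step_arm --series '[0, 0, 6, 0, 0, 0, 1, 0, 0, 6, 0, 0, 0, 1, 0, 0, 6, 0, 0, 0, 1, -1, 0, 5, 0, 0, 0, 1, 0, 0, 4, 0, 0, 0, 1, -1, 0, 2, 0, 0, 0, 1, 0, 0, 1, 0, 0, 0, 1, 0, 0, 0, 0, 0, 0, 1, 0, 0, 0, 0, 0, 0, 1, 0, 0, 0, 0, 0, 0, 1]'

```text
t: 14.67
ee_pos: [0.5416, -0.2541, 0.0289]
tool_rot: [-0.001, -0.067, 0.998, -0.0]
ft_force: [-8.3, 4.6, 18.5]
finger_gap: 0.408
```

Call:
step_arm --series '[0, 0, 0, 0, 0, 0, 0.4, 0, 0, 0, 0, 0, 0, 0, 0, 0, 0, 0, 0, 0, -0.4, 0, 0, 0, 0, 0, 0, -0.4, 0, 0, 0, 0, 0, 0, -0.4, 0, 0, 0, 0, 0, 0, -0.4, 0, 0, -10, 0, 0, 0, -0.4, 0, 0, -20, 0, 0, 0, -0.4, 0, 0, -30, 0, 0, 0, -1, 0, 0, -30, 0, 0, 0, -1]'

```text
t: 15.5
ee_pos: [0.542, -0.2539, 0.1182]
tool_rot: [-0.001, -0.067, 0.998, 0.0]
ft_force: [1.1, -0.5, -0.2]
finger_gap: 0.954
```

```bash
python3 plan.py 675.5,-92,130,-1.81,14,-1 675.5,-92,65,-1.81,4,-1
```

```text
t 15.5 p [ 542.031 -253.928  118.223] yaw -3.008 gap 0.954 f [ 1.093 -0.451 -0.185]
[-11,10,-1,0,0,-0.09,-1,-12,9,-1,0,0,-0.09,-1,-13,8,-1,0,0,-0.08,-1,-13,7,-1,0,0,-0.09,-1,-14,6,-1,0,0,-0.08,-1,-14,5,-1,0,0,-0.09,-1,-15,3,-1,0,0,-0.08,-1,-15,2,-1,0,0,-0.09,-1,-15,1,-1,0,0,-0.08,-1,-15,0,-1,0,0,-0.09,-1]
[-15,-2,-1,0,0,-0.08,-1,-15,-3,0,0,0,-0.09,-1,-14,-4,-1,0,0,-0.08,-1,-14,-5,0,0,0,-0.09,-1,0,0,16,0,0,0,-1,0,0,16,0,0,0,-1,0,0,16,0,0,0,-1,0,0,17,0,0,0,-1,0,0,0,0,0,0,-1,0,0,0,0,0,0,-1]
end [675.869 -91.815  64.979]
```

Call:
step_arm --series '[-11, 10, -1, 0, 0, -0.09, -1, -12, 9, -1, 0, 0, -0.09, -1, -13, 8, -1, 0, 0, -0.08, -1, -13, 7, -1, 0, 0, -0.09, -1, -14, 6, -1, 0, 0, -0.08, -1, -14, 5, -1, 0, 0, -0.09, -1, -15, 3, -1, 0, 0, -0.08, -1, -15, 2, -1, 0, 0, -0.09, -1, -15, 1, -1, 0, 0, -0.08, -1, -15, 0, -1, 0, 0, -0.09, -1]'

```text
t: 16.33
ee_pos: [0.639, -0.1375, 0.1281]
tool_rot: [0.0, -0.478, 0.878, -0.0]
ft_force: [0.7, -0.6, 0.0]
finger_gap: 1.002
```

Call:
step_arm --series '[-15, -2, -1, 0, 0, -0.08, -1, -15, -3, 0, 0, 0, -0.09, -1, -14, -4, -1, 0, 0, -0.08, -1, -14, -5, 0, 0, 0, -0.09, -1, 0, 0, 16, 0, 0, 0, -1, 0, 0, 16, 0, 0, 0, -1, 0, 0, 16, 0, 0, 0, -1, 0, 0, 17, 0, 0, 0, -1, 0, 0, 0, 0, 0, 0, -1, 0, 0, 0, 0, 0, 0, -1]'

```text
t: 17.17
ee_pos: [0.6762, -0.092, 0.0641]
tool_rot: [-0.001, -0.619, 0.786, 0.0]
ft_force: [0.2, 0.1, 0.3]
finger_gap: 0.995
```

```bash
python3 plan.py 675.5,-92,17,-1.81,6,-1; python3 - <<'E'
from h import *
im=eyes.grab_frame("top")[:,:,::-1].copy();im2=eyes.grab_frame("scene")[:,:,::-1].copy()
cv2.imwrite("pics/top2.png",im)
a=ortho(im,"top",.38,.64,-.44,-.2,.02,1.3);b=ortho(im2,"scene",.58,.78,-.2,0.02,.03,1.5)
h=max(a.shape[0],b.shape[0]);f=lambda m:cv2.copyMakeBorder(m,0,h-m.shape[0],0,6,0)
cv2.imwrite("pics/rx1.png",np.clip(np.hstack([f(a),f(b)])*1.4,0,255).astype(np.uint8))
E
```

```text
t 17.17 p [676.162 -92.01   64.077] yaw -1.808 gap 0.995 f [0.243 0.074 0.342]
[0,0,8,0,0,0,-1,0,0,8,0,0,0,-1,0,0,8,0,0,0,-1,0,0,8,0,0,0,-1,0,0,8,0,0,0,-1,0,1,7,0,0,0,-1,0,0,0,0,0,0,-1,0,0,0,0,0,0,-1,0,0,0,0,0,0,-1,0,0,0,0,0,0,-1]
end [675.106 -91.794  17.078]
```

View pics/rx1.png

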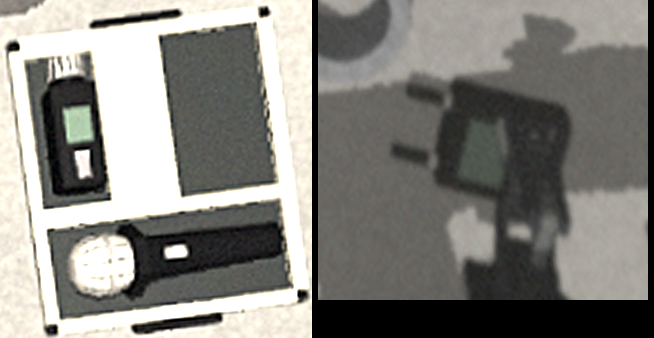

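```bash
python3 - <<'E'
from fit import *
im=cv2.imread("pics/top2.png")
def prof(P0,P1,n):
    P=np.linspace(P0,P1,n)/1000;uv=w2p("top",P).astype(np.float32)
    g=cv2.cvtColor(im,cv2.COLOR_BGR2GRAY);return cv2.remap(g,uv[:,:1],uv[:,1:],1)[:,0]
# along the transmitter axis at collar-top height 36 & x from 480..625
c,s=np.cos(.134),np.sin(.134)
for z in(10,33):
  a=np.array([541.6,-254.1,z]);d=np.array([c,s,0])
  print(z,[(i,int(v)) for i,v in zip(range(-65,71,3),prof(a-65*d,a+70*d,46))])
print([(i,int(v)) for i,v in zip(range(-65,71,3),prof(a*[1,1,0]+[0,0,15]+np.array([-s,c,0])*-45,a*[1,1,0]+[0,0,15]+np.array([-s,c,0])*45,31))])
M["tx"]=[P+[0,0,3] for P in M["tx"]]
for th in(28,36,44):
    o,_=fit("tx",[543,-254,.137],{"top":im},th);print(th,[float(v) for v in o[0]])
E
```

```text
10 [(-65, 242), (-62, 246), (-59, 196), (-56, 61), (-53, 68), (-50, 34), (-47, 10), (-44, 18), (-41, 36), (-38, 34), (-35, 31), (-32, 31), (-29, 29), (-26, 32), (-23, 25), (-20, 26), (-17, 27), (-14, 33), (-11, 51), (-8, 122), (-5, 147), (-2, 153), (1, 152), (4, 151), (7, 141), (10, 132), (13, 132), (16, 121), (19, 52), (22, 32), (25, 35), (28, 31), (31, 34), (34, 28), (37, 21), (40, 6), (43, 159), (46, 203), (49, 199), (52, 139), (55, 94), (58, 118), (61, 223), (64, 242), (67, 240), (70, 241)]
33 [(-65, 246), (-62, 195), (-59, 48), (-56, 68), (-53, 29), (-50, 3), (-47, 18), (-44, 32), (-41, 117), (-38, 199), (-35, 190), (-32, 181), (-29, 178), (-26, 187), (-23, 202), (-20, 105), (-17, 25), (-14, 75), (-11, 140), (-8, 137), (-5, 141), (-2, 138), (1, 137), (4, 138), (7, 141), (10, 140), (13, 95), (16, 24), (19, 32), (22, 33), (25, 34), (28, 32), (31, 27), (34, 32), (37, 96), (40, 210), (43, 229), (46, 229), (49, 194), (52, 176), (55, 229), (58, 243), (61, 241), (64, 240), (67, 245), (70, 206)]
[(-65, 240), (-62, 240), (-59, 240), (-56, 240), (-53, 240), (-50, 245), (-47, 224), (-44, 67), (-41, 17), (-38, 71), (-35, 137), (-32, 140), (-29, 138), (-26, 139), (-23, 138), (-20, 146), (-17, 76), (-14, 30), (-11, 28), (-8, 14), (-5, 13), (-2, 24), (1, 74), (4, 61), (7, 98), (10, 251), (13, 246), (16, 243), (19, 154), (22, 175), (25, 176)]
28 [544.8, -254.9, 0.076, 0.109]
36 [544.4, -254.5, 0.088, 0.098]
44 [544.4, -254.9, 0.085, 0.09]
```

Call:
step_arm --series '[0, 0, 8, 0, 0, 0, -1, 0, 0, 8, 0, 0, 0, -1, 0, 0, 8, 0, 0, 0, -1, 0, 0, 8, 0, 0, 0, -1, 0, 0, 8, 0, 0, 0, -1, 0, 1, 7, 0, 0, 0, -1, 0, 0, 0, 0, 0, 0, -1, 0, 0, 0, 0, 0, 0, -1, 0, 0, 0, 0, 0, 0, -1, 0, 0, 0, 0, 0, 0, -1]'

```text
t: 18.1
ee_pos: [0.676, -0.0916, 0.0178]
tool_rot: [0.0, -0.619, 0.786, -0.0]
ft_force: [0.3, 0.3, -0.3]
finger_gap: 1.0
```

Call:
step_arm --series '[0, 0, 1, 0, 0, 0, -1, 0, 0, 0, 0, 0, 0, -0.5, 0, 0, 0, 0, 0, 0, 0, 0, 0, 0, 0, 0, 0, 1, 0, 0, 0, 0, 0, 0, 1, 0, 0, 0, 0, 0, 0, 1, 0, 0, 0, 0, 0, 0, 1, 0, 0, 0, 0, 0, 0, 1, 0, 0, 0, 0, 0, 0, 1, 0, 0, 0, 0, 0, 0, 1]' --force 50

```text
t: 18.93
ee_pos: [0.6759, -0.0916, 0.0168]
tool_rot: [0.0, -0.619, 0.786, -0.0]
ft_force: [-1.3, 0.8, 5.5]
finger_gap: 0.708
```

Call:
step_arm --series '[0, 0, -3, 0, 0, 0, 1, 0, 0, -5, 0, 0, 0, 1, 0, 0, -10, 0, 0, 0, 1, 0, 0, -15, 0, 0, 0, 1, 0, 0, -15, 0, 0, 0, 1, 0, 0, -15, 0, 0, 0, 1, 0, 0, -15, 0, 0, 0, 1, 0, 0, -7, 0, 0, 0, 1, 0, 0, 0, 0, 0, 0, 1, 0, 0, 0, 0, 0, 0, 1]'

```text
t: 19.77
ee_pos: [0.6755, -0.0916, 0.1015]
tool_rot: [0.0, -0.618, 0.786, -0.0]
ft_force: [0.7, 0.4, -2.8]
finger_gap: 0.713
```

```bash
python3 plan.py 590,-250,130,-2.6,12,1 558.5,-371.3,120,-3.005,8,1
```

```text
t 19.77 p [675.541 -91.573 101.458] yaw -1.808 gap 0.713 f [ 0.659  0.397 -2.844]
[15,4,-2,0,0,0.07,1,15,3,-2,0,0,0.07,1,15,2,-2,0,0,0.07,1,15,1,-3,0,0,0.06,1,15,0,-2,0,0,0.07,1,15,-1,-3,0,0,0.06,1,15,-2,-2,0,0,0.07,1,14,-3,-3,0,0,0.06,1,14,-4,-2,0,0,0.07,1,14,-5,-3,0,0,0.06,1]
[14,-6,-2,0,0,0.07,1,13,-8,-3,0,0,0.06,1,11,-11,1,0,0,0.05,1,11,-11,1,0,0,0.05,1,10,-12,1,0,0,0.05,1,9,-13,1,0,0,0.05,1,9,-13,2,0,0,0.05,1,8,-13,1,0,0,0.05,1,8,-14,2,0,0,0.05,1,6,-14,1,0,0,0.06,1]
end [ 558.952 -371.336  120.3  ]
```

Call:
step_arm --series '[15, 4, -2, 0, 0, 0.07, 1, 15, 3, -2, 0, 0, 0.07, 1, 15, 2, -2, 0, 0, 0.07, 1, 15, 1, -3, 0, 0, 0.06, 1, 15, 0, -2, 0, 0, 0.07, 1, 15, -1, -3, 0, 0, 0.06, 1, 15, -2, -2, 0, 0, 0.07, 1, 14, -3, -3, 0, 0, 0.06, 1, 14, -4, -2, 0, 0, 0.07, 1, 14, -5, -3, 0, 0, 0.06, 1]'

```text
t: 20.6
ee_pos: [0.6022, -0.2234, 0.1238]
tool_rot: [-0.001, -0.329, 0.944, 0.001]
ft_force: [0.2, 0.2, -2.3]
finger_gap: 0.712
```

Call:
step_arm --series '[14, -6, -2, 0, 0, 0.07, 1, 13, -8, -3, 0, 0, 0.06, 1, 11, -11, 1, 0, 0, 0.05, 1, 11, -11, 1, 0, 0, 0.05, 1, 10, -12, 1, 0, 0, 0.05, 1, 9, -13, 1, 0, 0, 0.05, 1, 9, -13, 2, 0, 0, 0.05, 1, 8, -13, 1, 0, 0, 0.05, 1, 8, -14, 2, 0, 0, 0.05, 1, 6, -14, 1, 0, 0, 0.06, 1]'

```text
t: 21.43
ee_pos: [0.5579, -0.3718, 0.1184]
tool_rot: [-0.001, -0.065, 0.998, 0.001]
ft_force: [0.4, -0.3, -2.2]
finger_gap: 0.712
```

```bash
python3 plan.py 558.5,-371.3,60,-3.005,6,1 558.5,-371.3,28,-3.005,4,1
```

```text
t 21.43 p [ 557.887 -371.805  118.447] yaw -3.011 gap 0.712 f [ 0.364 -0.325 -2.192]
[0,0,10,0,0,0,1,0,0,10,0,0,0,1,0,0,10,0,0,0,1,0,0,9,0,0,0,1,0,0,10,0,0,0,1,-1,0,9,0,0,-0.01,1,0,0,8,0,0,0,1,0,0,8,0,0,0,1,0,0,8,0,0,0,1,0,0,8,0,0,0,1]
end [ 558.655 -371.564   28.445]
```

Call:
step_arm --series '[0, 0, 10, 0, 0, 0, 1, 0, 0, 10, 0, 0, 0, 1, 0, 0, 10, 0, 0, 0, 1, 0, 0, 9, 0, 0, 0, 1, 0, 0, 10, 0, 0, 0, 1, -1, 0, 9, 0, 0, -0.01, 1, 0, 0, 8, 0, 0, 0, 1, 0, 0, 8, 0, 0, 0, 1, 0, 0, 8, 0, 0, 0, 1, 0, 0, 6, 0, 0, 0, 1]'

```text
t: 22.27
ee_pos: [0.56, -0.3711, 0.0313]
tool_rot: [-0.0, -0.072, 0.997, 0.0]
ft_force: [-1.1, 0.2, -2.9]
finger_gap: 0.708
```

Call:
step_arm --series '[0, 0, 3, 0, 0, 0, 1, 0, 0, 2, 0, 0, 0, 1, 0, 0, 2, 0, 0, 0, 1, 0, 0, 1, 0, 0, 0, 1, 0, 0, 1, 0, 0, 0, 1, 0, 0, 0, 0, 0, 0, 1, 0, 0, 0, 0, 0, 0, 1, 0, 0, 0, 0, 0, 0, 1, 0, 0, 0, 0, 0, 0, 1, 0, 0, 0, 0, 0, 0, 1]'

```text
t: 23.1
ee_pos: [0.5602, -0.3713, 0.0235]
tool_rot: [0.0, -0.072, 0.997, -0.0]
ft_force: [-0.3, -1.2, -2.1]
finger_gap: 0.711
```

Call:
step_arm --series '[1, 0, 1, 0, 0, 0, 1, 0, 0, 1, 0, 0, 0, 1, 0, 0, 1, 0, 0, 0, 1, 0, 0, 1, 0, 0, 0, 1, 0, 0, 0, 0, 0, 0, 1, 0, 0, 0, 0, 0, 0, 1, 0, 0, 0, 0, 0, 0, 1, 0, 0, 0, 0, 0, 0, 1, 0, 0, 0, 0, 0, 0, 1, 0, 0, 0, 0, 0, 0, 1]'

```text
t: 23.93
ee_pos: [0.5591, -0.3715, 0.0198]
tool_rot: [0.0, -0.072, 0.997, -0.0]
ft_force: [-2.4, 1.0, 5.8]
finger_gap: 0.709
```

Contact at the expected height; release and go up, then on to the recorder.

Call:
step_arm --series '[0, 0, 0, 0, 0, 0, 0, 0, 0, 0, 0, 0, 0, -0.5, 0, 0, 0, 0, 0, 0, -1, 0, 0, 0, 0, 0, 0, -1, 0, 0, 0, 0, 0, 0, -1, 0, 0, 0, 0, 0, 0, -1, 0, 0, -10, 0, 0, 0, -1, 0, 0, -20, 0, 0, 0, -1, 0, 0, -30, 0, 0, 0, -1, 0, 0, -30, 0, 0, 0, -1]'

```text
t: 24.77
ee_pos: [0.5586, -0.3713, 0.1102]
tool_rot: [-0.001, -0.072, 0.997, 0.0]
ft_force: [0.7, -0.3, 0.0]
finger_gap: 0.999
```

```bash
python3 plan.py 438.6,-80.5,130,-1.381,16,-1 438.6,-80.5,65,-1.381,4,-1
```

```text
t 24.77 p [ 558.561 -371.3    110.222] yaw -2.998 gap 0.999 f [ 0.692 -0.346  0.021]
[5,19,-1,0,0,-0.1,-1,3,19,-1,0,0,-0.1,-1,1,20,-1,0,0,-0.1,-1,-1,20,-1,0,0,-0.1,-1,-3,19,-1,0,0,-0.1,-1,-5,19,-1,0,0,-0.1,-1,-7,18,-1,0,0,-0.1,-1,-9,18,-1,0,0,-0.1,-1,-10,17,-1,0,0,-0.1,-1,-12,16,-1,0,0,-0.1,-1]
[-13,14,-2,0,0,-0.1,-1,-15,13,-1,0,0,-0.1,-1,-16,11,-2,0,0,-0.1,-1,-17,10,-1,0,0,-0.11,-1,-18,8,-2,0,0,-0.1,-1,-19,6,-1,0,0,-0.11,-1,0,0,16,0,0,0,-1,0,0,16,0,0,0,-1,0,0,16,0,0,0,-1,0,-1,17,0,0,0,-1]
end [439.044 -80.367  64.549]
```

Call:
step_arm --series '[5, 19, -1, 0, 0, -0.1, -1, 3, 19, -1, 0, 0, -0.1, -1, 1, 20, -1, 0, 0, -0.1, -1, -1, 20, -1, 0, 0, -0.1, -1, -3, 19, -1, 0, 0, -0.1, -1, -5, 19, -1, 0, 0, -0.1, -1, -7, 18, -1, 0, 0, -0.1, -1, -9, 18, -1, 0, 0, -0.1, -1, -10, 17, -1, 0, 0, -0.1, -1, -12, 16, -1, 0, 0, -0.1, -1]'

```text
t: 25.6
ee_pos: [0.4835, -0.1888, 0.1202]
tool_rot: [0.0, -0.543, 0.84, -0.0]
ft_force: [-0.5, 0.4, -0.4]
finger_gap: 0.998
```

Call:
step_arm --series '[-13, 14, -2, 0, 0, -0.1, -1, -15, 13, -1, 0, 0, -0.1, -1, -16, 11, -2, 0, 0, -0.1, -1, -17, 10, -1, 0, 0, -0.11, -1, -18, 8, -2, 0, 0, -0.1, -1, -19, 6, -1, 0, 0, -0.11, -1, 0, 0, 16, 0, 0, 0, -1, 0, 0, 16, 0, 0, 0, -1, 0, 0, 16, 0, 0, 0, -1, 0, -1, 17, 0, 0, 0, -1]'

```text
t: 26.43
ee_pos: [0.4402, -0.0802, 0.0638]
tool_rot: [-0.001, 0.772, -0.635, 0.001]
ft_force: [-0.1, 0.7, -1.0]
finger_gap: 1.0
```

```bash
python3 plan.py 438.6,-80.5,17,-1.381,6,-1
```

```text
t 26.43 p [440.199 -80.191  63.805] yaw -1.377 gap 1.0 f [-0.067  0.71  -1.046]
[0,0,8,0,0,0,-1,0,0,8,0,0,0,-1,0,0,8,0,0,0,-1,0,1,8,0,0,0,-1,0,0,7,0,0,0,-1,0,1,8,0,0,0,-1,0,0,0,0,0,0,-1,0,0,0,0,0,0,-1,0,0,0,0,0,0,-1,0,0,0,0,0,0,-1]
end [438.34  -80.553  16.8  ]
```

Call:
step_arm --series '[0, 0, 8, 0, 0, 0, -1, 0, 0, 8, 0, 0, 0, -1, 0, 0, 8, 0, 0, 0, -1, 0, 1, 8, 0, 0, 0, -1, 0, 0, 7, 0, 0, 0, -1, 0, 1, 8, 0, 0, 0, -1, 0, 0, 0, 0, 0, 0, -1, 0, 0, 0, 0, 0, 0, -1, 0, 0, 0, 0, 0, 0, -0.5, 0, 0, 0, 0, 0, 0, 0]'

```text
t: 27.27
ee_pos: [0.4381, -0.0809, 0.0167]
tool_rot: [-0.0, 0.772, -0.636, 0.0]
ft_force: [-0.2, 0.7, 0.2]
finger_gap: 0.746
```

Call:
step_arm --series '[0, 0, 0, 0, 0, 0, 1, 0, 0, 0, 0, 0, 0, 1, 0, 0, 0, 0, 0, 0, 1, 0, 0, 0, 0, 0, 0, 1, 0, 0, 0, 0, 0, 0, 1, 0, 0, 0, 0, 0, 0, 1, 0, 0, 0, 0, 0, 0, 1, 0, 0, 0, 0, 0, 0, 1, 0, 0, 0, 0, 0, 0, 1, 0, 0, 0, 0, 0, 0, 1]'

```text
t: 28.1
ee_pos: [0.4381, -0.0809, 0.0169]
tool_rot: [-0.0, 0.772, -0.636, 0.0]
ft_force: [-0.8, -0.2, 5.1]
finger_gap: 0.618
```

Call:
step_arm --series '[0, 0, -3, 0, 0, 0, 1, 0, 0, -5, 0, 0, 0, 1, 0, 0, -10, 0, 0, 0, 1, 0, 0, -15, 0, 0, 0, 1, 0, 0, -15, 0, 0, 0, 1, 0, 0, -15, 0, 0, 0, 1, 0, 0, -15, 0, 0, 0, 1, 0, 0, -15, 0, 0, 0, 1, 0, 0, -15, 0, 0, 0, 1, 0, 0, 0, 0, 0, 0, 1]'

```text
t: 28.93
ee_pos: [0.4393, -0.0807, 0.1273]
tool_rot: [-0.002, 0.772, -0.635, 0.002]
ft_force: [0.8, -0.1, -1.6]
finger_gap: 0.619
```

```bash
python3 plan.py 518.1,273.1,130,0.005,20,1
```

```text
t 28.93 p [439.264 -80.689 127.294] yaw -1.377 gap 0.619 f [ 0.816 -0.089 -1.648]
[-17,-7,0,0,0,-0.07,1,-16,-8,0,0,0,-0.07,1,-15,-10,0,0,0,-0.07,1,-15,-11,0,0,0,-0.07,1,-14,-12,0,0,0,-0.07,1,-13,-12,0,0,0,-0.07,1,-12,-13,0,0,0,-0.07,1,-11,-14,0,0,0,-0.07,1,-10,-15,0,0,0,-0.07,1,-9,-16,0,0,0,-0.07,1]
[-8,-16,0,0,0,-0.07,1,-7,-17,0,0,0,-0.07,1,-6,-17,0,0,0,-0.07,1,-4,-18,0,0,0,-0.07,1,-3,-18,0,0,0,-0.07,1,-2,-18,0,0,0,-0.07,1,-1,-18,-1,0,0,-0.07,1,0,-18,0,0,0,-0.06,1,2,-18,-1,0,0,-0.07,1,3,-18,0,0,0,-0.06,1]
end [518.191 272.949 129.926]
```

Call:
step_arm --series '[-17, -7, 0, 0, 0, -0.07, 1, -16, -8, 0, 0, 0, -0.07, 1, -15, -10, 0, 0, 0, -0.07, 1, -15, -11, 0, 0, 0, -0.07, 1, -14, -12, 0, 0, 0, -0.07, 1, -13, -12, 0, 0, 0, -0.07, 1, -12, -13, 0, 0, 0, -0.07, 1, -11, -14, 0, 0, 0, -0.07, 1, -10, -15, 0, 0, 0, -0.07, 1, -9, -16, 0, 0, 0, -0.07, 1]'

```text
t: 29.77
ee_pos: [0.4772, 0.0962, 0.1239]
tool_rot: [0.0, 0.944, -0.331, -0.0]
ft_force: [-0.4, -1.1, -1.1]
finger_gap: 0.624
```

Call:
step_arm --series '[-8, -16, 0, 0, 0, -0.07, 1, -7, -17, 0, 0, 0, -0.07, 1, -6, -17, 0, 0, 0, -0.07, 1, -4, -18, 0, 0, 0, -0.07, 1, -3, -18, 0, 0, 0, -0.07, 1, -2, -18, 0, 0, 0, -0.07, 1, -1, -18, 0, 0, 0, -0.07, 1, 0, -18, 0, 0, 0, -0.06, 1, 2, -18, 0, 0, 0, -0.07, 1, 3, -18, 0, 0, 0, -0.06, 1]'

```text
t: 30.6
ee_pos: [0.5165, 0.2733, 0.1236]
tool_rot: [0.0, 1.0, 0.003, -0.0]
ft_force: [-0.4, 0.7, -2.3]
finger_gap: 0.619
```

```bash
python3 plan.py 518.1,273.1,60,0.005,6,1 518.1,273.1,28,0.005,4,1
```

```text
t 30.6 p [516.513 273.26  123.625] yaw 0.006 gap 0.619 f [-0.399  0.746 -2.27 ]
[0,0,11,0,0,0,1,0,0,11,0,0,0,1,0,0,10,0,0,0,1,1,0,11,0,0,0,1,0,0,10,0,0,0,1,1,0,11,0,0,0,1,0,0,8,0,0,0,1,0,0,8,0,0,0,1,0,0,8,0,0,0,1,0,0,8,0,0,0,1]
end [518.42  273.214  27.623]
```

Call:
step_arm --series '[0, 0, 11, 0, 0, 0, 1, 0, 0, 11, 0, 0, 0, 1, 0, 0, 10, 0, 0, 0, 1, 1, 0, 11, 0, 0, 0, 1, 0, 0, 10, 0, 0, 0, 1, 1, 0, 11, 0, 0, 0, 1, 0, 0, 8, 0, 0, 0, 1, 0, 0, 8, 0, 0, 0, 1, 0, 0, 8, 0, 0, 0, 1, 0, 0, 7, 0, 0, 0, 1]'

```text
t: 31.43
ee_pos: [0.5189, 0.2726, 0.0285]
tool_rot: [0.0, 1.0, 0.001, -0.0]
ft_force: [-0.5, 0.4, -1.5]
finger_gap: 0.618
```

Call:
step_arm --series '[0, 0, 3, 0, 0, 0, 1, 0, 0, 2, 0, 0, 0, 1, 0, 0, 2, 0, 0, 0, 1, 0, 0, 1, 0, 0, 0, 1, 0, 0, 0, 0, 0, 0, 1, 0, 0, 0, 0, 0, 0, 1, 0, 0, 0, 0, 0, 0, 1, 0, 0, 0, 0, 0, 0, 1, 0, 0, 0, 0, 0, 0, 1, 0, 0, 0, 0, 0, 0, 1]'

```text
t: 32.27
ee_pos: [0.5189, 0.2727, 0.0214]
tool_rot: [-0.0, 1.0, 0.001, 0.0]
ft_force: [-0.1, -0.2, -1.1]
finger_gap: 0.618
```

Call:
step_arm --series '[0, 0, 1, 0, 0, 0, 1, 0, 0, 1, 0, 0, 0, 1, 0, 0, 0, 0, 0, 0, 1, 0, 0, 0, 0, 0, 0, 1, 0, 0, 0, 0, 0, 0, 1, 0, 0, 0, 0, 0, 0, 1, 0, 0, 0, 0, 0, 0, 1, 0, 0, 0, 0, 0, 0, 1, 0, 0, 0, 0, 0, 0, 1, 0, 0, 0, 0, 0, 0, 1]'

```text
t: 33.1
ee_pos: [0.519, 0.2728, 0.02]
tool_rot: [-0.0, 1.0, 0.001, 0.0]
ft_force: [-1.8, -0.3, 5.1]
finger_gap: 0.617
```

Call:
step_arm --series '[0, 0, 0, 0, 0, 0, 0, 0, 0, 0, 0, 0, 0, -0.5, 0, 0, 0, 0, 0, 0, -1, 0, 0, 0, 0, 0, 0, -1, 0, 0, 0, 0, 0, 0, -1, 0, 0, 0, 0, 0, 0, -1, 0, 0, -10, 0, 0, 0, -1, 0, 0, -20, 0, 0, 0, -1, 0, 0, -30, 0, 0, 0, -1, 0, 0, -30, 0, 0, 0, -1]'

```text
t: 33.93
ee_pos: [0.5184, 0.2722, 0.1103]
tool_rot: [0.001, 1.0, 0.001, -0.001]
ft_force: [0.4, 1.2, 0.4]
finger_gap: 1.001
```

```bash
python3 plan.py 432.4,86,135,-1.0,12,-1 432.4,86,90,-1.0,3,-1
```

```text
t 33.93 p [518.439 272.192 110.329] yaw 0.002 gap 1.001 f [0.45  1.233 0.431]
[-7,16,-2,0,0,0.08,-1,-6,16,-2,0,0,0.08,-1,-5,16,-2,0,0,0.08,-1,-3,17,-2,0,0,0.08,-1,-2,17,-2,0,0,0.09,-1,0,17,-2,0,0,0.08,-1,1,17,-2,0,0,0.09,-1,2,17,-2,0,0,0.08,-1,4,17,-2,0,0,0.09,-1,5,16,-2,0,0,0.08,-1]
[7,16,-2,0,0,0.09,-1,7,15,-2,0,0,0.08,-1,0,0,15,0,0,0,-1,0,0,15,0,0,0,-1,0,0,15,0,0,0,-1,0,0,0,0,0,0,-1,0,0,0,0,0,0,-1,0,0,0,0,0,0,-1,0,0,0,0,0,0,-1,0,0,0,0,0,0,-1]
end [432.062  86.196  89.701]
```

Call:
step_arm --series '[-7, 16, -2, 0, 0, 0.08, -1, -6, 16, -2, 0, 0, 0.08, -1, -5, 16, -2, 0, 0, 0.08, -1, -3, 17, -2, 0, 0, 0.08, -1, -2, 17, -2, 0, 0, 0.09, -1, 0, 17, -2, 0, 0, 0.08, -1, 1, 17, -2, 0, 0, 0.09, -1, 2, 17, -2, 0, 0, 0.08, -1, 4, 17, -2, 0, 0, 0.09, -1, 5, 16, -2, 0, 0, 0.08, -1]'

```text
t: 34.77
ee_pos: [0.4468, 0.1166, 0.1301]
tool_rot: [-0.0, 0.915, -0.404, 0.0]
ft_force: [-0.6, -0.3, 0.2]
finger_gap: 1.001
```

Call:
step_arm --series '[7, 16, -2, 0, 0, 0.09, -1, 7, 15, -2, 0, 0, 0.08, -1, 0, 0, 15, 0, 0, 0, -1, 0, 0, 15, 0, 0, 0, -1, 0, 0, 15, 0, 0, 0, -1, 0, 0, 0, 0, 0, 0, -1, 0, 0, 0, 0, 0, 0, -1, 0, 0, 0, 0, 0, 0, -1, 0, 0, 0, 0, 0, 0, -1, 0, 0, 0, 0, 0, 0, -1]'

```text
t: 35.6
ee_pos: [0.433, 0.0871, 0.0892]
tool_rot: [-0.001, 0.878, -0.478, 0.0]
ft_force: [0.6, 0.1, 0.2]
finger_gap: 1.0
```

```bash
python3 plan.py 432.4,86,36,-1.0,6,-1; python3 - <<'E'
from h import *
im=eyes.grab_frame("top")[:,:,::-1].copy();im2=eyes.grab_frame("scene")[:,:,::-1].copy()
cv2.imwrite("pics/top3.png",im);cv2.imwrite("pics/scene3.png",im2)
a=ortho(im,"top",.38,.66,-.46,-.2,.01,1.3);b=ortho(im,"top",.42,.62,.2,.48,.01,1.3);c=ortho(im2,"scene",.36,.5,-.02,.18,.04,1.8)
h=max(x.shape[0] for x in(a,b));f=lambda m:cv2.copyMakeBorder(m,0,h-m.shape[0],0,6,0)
c=cv2.resize(c,None,fx=.8,fy=.8)
o=np.hstack([f(a),f(b)]);cv2.imwrite("pics/chk.png",np.clip(o*1.3,0,255).astype(np.uint8));print(o.shape)
E
```

```text
t 35.6 p [432.996  87.119  89.162] yaw -0.998 gap 1.0 f [0.601 0.097 0.248]
[0,0,9,0,0,0,-1,0,0,9,0,0,0,-1,0,0,9,0,0,0,-1,0,0,9,0,0,0,-1,0,1,9,0,0,0,-1,1,0,8,0,0,0,-1,0,0,0,0,0,0,-1,0,0,0,0,0,0,-1,0,0,0,0,0,0,-1,0,0,0,0,0,0,-1]
end [432.767  85.781  36.161]
(364, 713, 3)
```

View pics/chk.png

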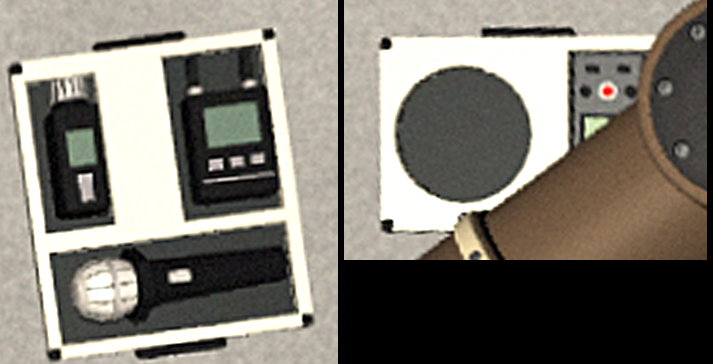

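Call:
step_arm --series '[0, 0, 9, 0, 0, 0, -1, 0, 0, 9, 0, 0, 0, -1, 0, 0, 9, 0, 0, 0, -1, 0, 0, 9, 0, 0, 0, -1, 0, 1, 9, 0, 0, 0, -1, 1, 0, 8, 0, 0, 0, -1, 0, 0, 0, 0, 0, 0, -0.5, 0, 0, 0, 0, 0, 0, 0, 0, 0, 0, 0, 0, 0, 0.4, 0, 0, 0, 0, 0, 0, 0.5]' --force 60

```text
t: 36.53
ee_pos: [0.4326, 0.0856, 0.0358]
tool_rot: [-0.0, 0.878, -0.478, 0.0]
ft_force: [-0.8, -0.2, -0.3]
finger_gap: 0.456
```

Call:
step_arm --series '[0, 0, 0, 0, 0, 0, 0.6, 0, 0, 0, 0, 0, 0, 0.7, 0, 0, 0, 0, 0, 0, 0.8, 0, 0, 0, 0, 0, 0, 1, 0, 0, 0, 0, 0, 0, 1, 0, 0, 0, 0, 0, 0, 1, 0, 0, 0, 0, 0, 0, 1, 0, 0, 0, 0, 0, 0, 1, 0, 0, 0, 0, 0, 0, 1, 0, 0, 0, 0, 0, 0, 1]'

```text
t: 37.37
ee_pos: [0.4322, 0.0853, 0.0358]
tool_rot: [-0.0, 0.878, -0.478, 0.0]
ft_force: [-1.3, 0.0, 5.7]
finger_gap: 0.167
```

Call:
step_arm --series '[0, 0, -3, 0, 0, 0, 1, 0, 0, -5, 0, 0, 0, 1, 0, 0, -10, 0, 0, 0, 1, 0, 0, -10, 0, 0, 0, 1, 0, 0, -10, 0, 0, 0, 1, 0, 0, -10, 0, 0, 0, 1, 0, 0, -7, 0, 0, 0, 1, 0, 0, -5, 0, 0, 0, 1, 0, 0, 0, 0, 0, 0, 1, 0, 0, 0, 0, 0, 0, 1]'

```text
t: 38.2
ee_pos: [0.4321, 0.0853, 0.0953]
tool_rot: [-0.0, 0.878, -0.479, -0.0]
ft_force: [0.9, 0.6, -5.9]
finger_gap: 0.168
```

```bash
python3 plan.py 517.6,389,105,-1.0,18,1 517.6,389,60,-1.0,6,1; python3 - <<'E'
from h import *
im2=eyes.grab_frame("scene")[:,:,::-1].copy();p=monitor.get_obs()["ee_pos"]
u,v=w2p("scene",p)[0];a,b=int(u)-50,int(v)-50
cv2.imwrite("pics/st.png",np.clip(cv2.resize(im2[b:b+100,a:a+100],None,fx=4,fy=4,interpolation=2)*1.8,0,255).astype(np.uint8))
E
```

```text
t 38.2 p [432.08   85.334  95.275] yaw -0.998 gap 0.168 f [ 0.871  0.602 -5.87 ]
[-12,-13,-1,0,0,0,1,-12,-13,-1,0,0,0,1,-12,-13,0,0,0,0,1,-12,-13,-1,0,0,0,1,-11,-13,0,0,0,0,1,-12,-13,-1,0,0,0,1,-11,-13,0,0,0,0,1,-12,-13,-1,0,0,0,1,-11,-13,0,0,0,0,1,-12,-13,-1,0,0,0,1]
[-11,-13,0,0,0,0,1,-12,-13,-1,0,0,0,1,-11,-13,0,0,0,0,1,-12,-13,-1,0,0,0,1,-11,-14,0,0,0,0,1,-12,-13,-1,0,0,0,1,-11,-14,0,0,0,0,1,-12,-13,-1,0,0,0,1,0,0,8,0,0,0,1,0,0,7,0,0,0,1]
[0,0,8,0,0,0,1,0,0,7,0,0,0,1,0,0,8,0,0,0,1,0,0,7,0,0,0,1,0,0,0,0,0,0,1,0,0,0,0,0,0,1,0,0,0,0,0,0,1,0,0,0,0,0,0,1,0,0,0,0,0,0,1,0,0,0,0,0,0,1]
end [517.138 388.895  60.377]
```

View pics/st.png

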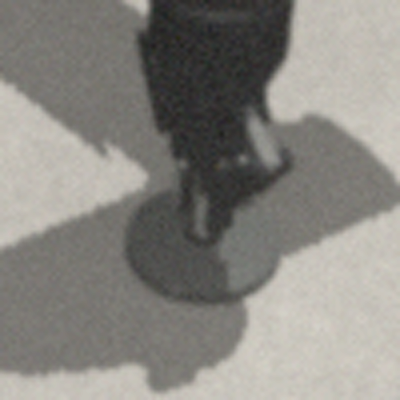

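Call:
step_arm --series '[-12, -13, -1, 0, 0, 0, 1, -12, -13, -1, 0, 0, 0, 1, -12, -13, 0, 0, 0, 0, 1, -12, -13, -1, 0, 0, 0, 1, -11, -13, 0, 0, 0, 0, 1, -12, -13, -1, 0, 0, 0, 1, -11, -13, 0, 0, 0, 0, 1, -12, -13, -1, 0, 0, 0, 1, -11, -13, 0, 0, 0, 0, 1, -12, -13, -1, 0, 0, 0, 1]'

```text
t: 39.08
ee_pos: [0.4783, 0.2558, 0.1011]
tool_rot: [0.0, 0.878, -0.478, -0.0]
ft_force: [1.1, -0.5, -5.4]
finger_gap: 0.17
```

Call:
step_arm --series '[-11, -13, 0, 0, 0, 0, 1, -12, -13, -1, 0, 0, 0, 1, -11, -13, 0, 0, 0, 0, 1, -12, -13, -1, 0, 0, 0, 1, -11, -14, 0, 0, 0, 0, 1, -12, -13, -1, 0, 0, 0, 1, -11, -14, 0, 0, 0, 0, 1, -12, -13, -1, 0, 0, 0, 1, 0, 0, 8, 0, 0, 0, 1, 0, 0, 7, 0, 0, 0, 1]'

```text
t: 39.92
ee_pos: [0.5173, 0.3906, 0.0895]
tool_rot: [-0.0, 0.878, -0.478, -0.0]
ft_force: [-0.3, -1.0, -6.2]
finger_gap: 0.169
```

```bash
python3 plan.py 517.6,389,46,-1.0,7,1
```

```text
t 39.92 p [517.346 390.566  89.516] yaw -0.997 gap 0.169 f [-0.298 -1.016 -6.184]
[0,0,6,0,0,0,1,0,0,6,0,0,0,1,0,0,6,0,0,0,1,0,0,6,0,0,0,1,0,0,7,0,0,0,1,1,0,6,0,0,0,1,0,1,7,0,0,0,1,0,0,0,0,0,0,1,0,0,0,0,0,0,1,0,0,0,0,0,0,1]
end [517.052 389.195  45.516]
```

Call:
step_arm --series '[0, 0, 6, 0, 0, 0, 1, 0, 0, 6, 0, 0, 0, 1, 0, 0, 6, 0, 0, 0, 1, 0, 0, 6, 0, 0, 0, 1, 0, 0, 7, 0, 0, 0, 1, 1, 0, 6, 0, 0, 0, 1, 0, 1, 6, 0, 0, 0, 1, 0, 0, 1, 0, 0, 0, 1, 0, 0, 0, 0, 0, 0, 1, 0, 0, 0, 0, 0, 0, 1]'

```text
t: 40.75
ee_pos: [0.517, 0.3876, 0.0464]
tool_rot: [-0.0, 0.878, -0.478, 0.0]
ft_force: [0.4, 0.4, -4.6]
finger_gap: 0.167
```

Call:
step_arm --series '[0, 0, 1, 0, 0, 0, 1, 0, 0, 1, 0, 0, 0, 1, 0, 0, 1, 0, 0, 0, 1, 0, 0, 1, 0, 0, 0, 1, 0, 0, 1, 0, 0, 0, 1, 0, 0, 1, 0, 0, 0, 1, 0, 0, 0, 0, 0, 0, 1, 0, 0, 0, 0, 0, 0, 1, 0, 0, 0, 0, 0, 0, 1, 0, 0, 0, 0, 0, 0, 1]'

```text
t: 41.58
ee_pos: [0.5169, 0.3876, 0.0404]
tool_rot: [-0.0, 0.878, -0.478, 0.0]
ft_force: [0.0, -0.7, -5.1]
finger_gap: 0.167
```

Call:
step_arm --series '[0, 0, 1, 0, 0, 0, 1, 0, 0, 1, 0, 0, 0, 1, 0, 0, 0, 0, 0, 0, 1, 0, 0, 0, 0, 0, 0, 1, 0, 0, 0, 0, 0, 0, 1, 0, 0, 0, 0, 0, 0, 1, 0, 0, 0, 0, 0, 0, 1, 0, 0, 0, 0, 0, 0, 1, 0, 0, 0, 0, 0, 0, 1, 0, 0, 0, 0, 0, 0, 1]'

```text
t: 42.42
ee_pos: [0.5171, 0.3877, 0.0389]
tool_rot: [-0.0, 0.878, -0.478, 0.0]
ft_force: [-3.7, -1.1, 4.6]
finger_gap: 0.168
```

Call:
step_arm --series '[0, 0, 0, 0, 0, 0, 0.6, 0, 0, 0, 0, 0, 0, 0.3, 0, 0, 0, 0, 0, 0, 0, 0, 0, 0, 0, 0, 0, -0.3, 0, 0, 0, 0, 0, 0, -0.3, 0, 0, -10, 0, 0, 0, -0.3, 0, 0, -20, 0, 0, 0, -0.3, 0, 0, -30, 0, 0, 0, -0.3, 0, 0, -35, 0, 0, 0, -1, 0, 0, -35, 0, 0, 0, -1]'

```text
t: 43.25
ee_pos: [0.5167, 0.3871, 0.1701]
tool_rot: [0.0, 0.878, -0.478, 0.0]
ft_force: [-0.3, 0.8, 0.2]
finger_gap: 0.91
```

```bash
python3 plan.py 200,600,220,-1.0,18,-1
```

```text
t 43.25 p [516.701 387.144 170.115] yaw -0.998 gap 0.91 f [-0.329  0.84   0.234]
[-19,8,-3,0,0,0,-1,-20,8,-3,0,0,0,-1,-19,8,-3,0,0,0,-1,-20,8,-3,0,0,0,-1,-19,8,-3,0,0,0,-1,-20,9,-3,0,0,0,-1,-19,8,-3,0,0,0,-1,-20,9,-3,0,0,0,-1,-19,8,-3,0,0,0,-1,-20,9,-3,0,0,0,-1]
[-19,8,-2,0,0,0,-1,-20,9,-3,0,0,0,-1,-19,8,-2,0,0,0,-1,-20,9,-3,0,0,0,-1,-19,8,-2,0,0,0,-1,-20,9,-3,0,0,0,-1,-19,8,-2,0,0,0,-1,-20,9,-3,0,0,0,-1,0,0,0,0,0,0,-1,0,0,0,0,0,0,-1]
end [199.515 600.219 220.06 ]
```

Call:
step_arm --series '[-19, 8, -3, 0, 0, 0, -1, -20, 8, -3, 0, 0, 0, -1, -19, 8, -3, 0, 0, 0, -1, -20, 8, -3, 0, 0, 0, -1, -19, 8, -3, 0, 0, 0, -1, -20, 9, -3, 0, 0, 0, -1, -19, 8, -3, 0, 0, 0, -1, -20, 9, -3, 0, 0, 0, -1, -19, 8, -3, 0, 0, 0, -1, -20, 9, -3, 0, 0, 0, -1]'

```text
t: 44.08
ee_pos: [0.3407, 0.5069, 0.1994]
tool_rot: [-0.0, 0.878, -0.478, -0.0]
ft_force: [-0.7, 0.5, 0.3]
finger_gap: 1.002
```

Call:
step_arm --series '[-19, 8, -2, 0, 0, 0, -1, -20, 9, -3, 0, 0, 0, -1, -19, 8, -2, 0, 0, 0, -1, -20, 9, -3, 0, 0, 0, -1, -19, 8, -2, 0, 0, 0, -1, -20, 9, -3, 0, 0, 0, -1, -19, 8, -2, 0, 0, 0, -1, -20, 9, -3, 0, 0, 0, -1, 0, 0, 0, 0, 0, 0, -1, 0, 0, 0, 0, 0, 0, -1]'

```text
t: 44.92
ee_pos: [0.1988, 0.6011, 0.219]
tool_rot: [-0.0, 0.879, -0.478, -0.0]
ft_force: [-0.2, -0.3, -0.5]
finger_gap: 0.996
```

```bash
python3 - <<'E'
from h import *
im=eyes.grab_frame("top")[:,:,::-1].copy();im2=eyes.grab_frame("scene")[:,:,::-1].copy()
cv2.imwrite("pics/topF.png",im);cv2.imwrite("pics/sceneF.png",im2)
a=ortho(im,"top",.38,.66,-.46,-.2,.01,1.25);b=ortho(im,"top",.42,.62,.21,.47,.01,1.25)
h=a.shape[0];f=lambda m:cv2.copyMakeBorder(m,0,h-m.shape[0],0,6,0)
c=im2[215:330,110:540];c=cv2.resize(c,None,fx=1.5,fy=1.5,interpolation=2)
o=np.hstack([f(a),f(b)]);w=max(o.shape[1],c.shape[1]);g=lambda m:cv2.copyMakeBorder(m,0,0,0,w-m.shape[1],0)
o=np.vstack([g(o),g(c)]);cv2.imwrite("pics/final.png",np.clip(o*1.3,0,255).astype(np.uint8));print(o.shape)
# unmoved things: brightness difference and shift against the first picture
A=cv2.imread("pics/top0.png",0)
for n,(u0,v0,u1,v1) in dict(mug=(445,130,505,195),tape=(322,108,380,166),mouse=(205,127,258,187)).items():
    s,_=cv2.phaseCorrelate(np.float32(A[v0:v1,u0:u1]),np.float32(cv2.cvtColor(im,6)[v0:v1,u0:u1]));print(n,np.round(s,2))
E
```

```text
(522, 662, 3)
mug [0.01 0.03]
tape [ 0.   -0.02]
mouse [-0.05  0.  ]
```

View pics/final.png

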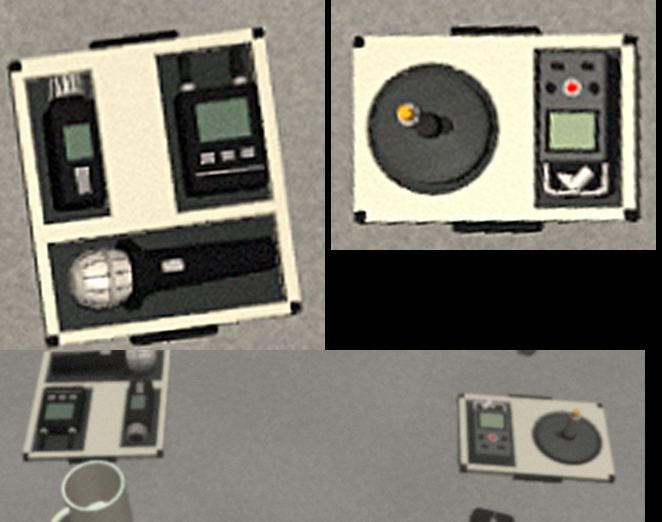

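```bash
python3 -c "
from cell import arm
print(arm.sign_off())"
```

```text
the job is handed in; nothing more can be done
None
```

I made up both kits in the order asked and handed the job in at about 45 s of the 128 s. I used the right-hand microphone and left the other one alone.

- **Three-recess tray:** the last pictures show the microphone, transmitter and receiver all inside their recesses. The transmitter sits about 3° askew and 2–3 mm off centre, still about 5 mm clear of the end wall. The microphone lies about 5 mm towards its tail end, also inside.
- **Two-recess tray:** the recorder is in its recess. The stand is centred to about 2 mm, and its stud shows where an upright stand's should, to about 2 mm.
- **Seating:** the transmitter, receiver, recorder and stand all touched down within about 1 mm of the floor height. The microphone gave only a slight force change there, so I went 2 mm lower before releasing it.
- **Forces:** the highest wrist reading I saw was about 19 N upward, when the transmitter touched down, well under 120 N.
- **Mug, tape and mouse:** they shifted no more than 0.05 pixel against the first picture. The gripper is open, clear and touching nothing.

No final check failed. Early on, the two cameras disagreed by about 4 mm on the microphone's position, but the grasp and placing still worked.

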